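# Load and clamp the sample shaker

### The arm

A 7-joint arm with a two-finger parallel gripper is mounted at the origin on the work surface. World frame = base frame: x ahead of the robot, y to its left, z up, the work surface at z = 0. Lengths are in m, angles in degrees, forces in N, time in s.
With the tool pointing down it reaches from about 0.425 to 0.875 m from the base axis. Payload 4.7 kg.
Tool frame: the origin (TCP) lies between the finger pads; the fingertips stand 25 mm ahead of it and the grasp point (between the pads) lies 6 mm ahead of it (env.tip_reach is the distance from the TCP to the fingertips, in m); z points along the fingers, y is the direction in which the jaws open and shut (so a half turn about z gives the same grasp; the last joint's range is limited). The gripper opens to 87 mm and grips with 3 to 60 N. Pads are 19 mm wide; open, the fingers measure 117 mm over their backs; the gripper's body (75 mm by 190 mm) begins 51 mm behind the grasp point.
Start: joints at [-67.89, 18.392, -4.016, 83.108, 1.295, 78.541, -3.26], TCP at [0.236, 0.606, 0.221] pointing down, gripper open.
Joint ranges: [-163.93, 163.93], [-17.29, 119.83], [-79.2, 71.16], [3.27, 140.29], [-89.18, 269.18], [5.43, 117.66], [-154.24, 154.24]. Speed limits (degrees/s): [147.25, 147.25, 180, 180, 180, 180, 180].

### API

Orientations are given as [roll, pitch, yaw] about the fixed x, y, z axes, in that order (R = Rz(yaw) Ry(pitch) Rx(roll)).
In Python, from cell import env, viewer, job gives the robot as it stands.
- The arm moves only by the tool move_arm, never from a script. Its argument "steps" is a list of rows, each a list of 7 numbers: the finger opening in cm, from 0 to 8.7, then the shift along the tool's x, y, z in cm, then the turn, a rotation vector about the tool's x, y, z in rad. In form: [[fingers, tx, ty, tz, wx, wy, wz], ...]. A call has 1 to 5 rows; each row shifts and turns the commanded pose from where the row before left it, along the tool's axes as they then stand; what a row does not reach is not made up. A row lasts 1/12 s, in which the tool goes at most 41.7 mm and 7.16 degrees, less where a joint would pass 70% of its speed; a pose out of reach is approached as far as the arm can. A call is refused whole if a number of a shift passes 4.17 or a number of a turn 0.125, either way. A call with a gripper value outside its range is refused whole. The fingers move at their own pace and stop on an object; "force" is the grip in N (left out, the last holds). Time passes only in rows, so rows that do not move let the fingers close. It gives the time, the measured TCP pose, the force and the opening at its end, in the units of the state.
- env.get_obs(): the state, without advancing time (a new reading comes with each control period).
- viewer.read_camera(name): name is "side" or "top" or "wrist"; returns a dict with "img" (480x640x3 uint8, red, green, blue), "vfov" (degrees; the focal length in pixels is half the picture's height over the tangent of half this angle, whatever the lens; pixels are square), "cx", "cy" (the principal point, pixels), "extrinsics" (4x4, takes a point from world to camera coordinates); the wrist camera has in their place "mount" (4x4, takes a point from camera to tool coordinates, whose origin is the TCP and whose axes are the flange's). Camera axes: x right, y down, z forward; pixel columns grow to the right and rows downward; lengths in m; the calibration is good to about 2 mm. A picture is of the moment at which its call begins: read the wrist's pose just before it. There is no depth.
- job.sign_off(): hands the job in, once; it reports no verdict.
The state is a dict: "time_s": time; "qpos": joint angles; "joint_velocities": joint speeds; "effort": joint torques, N m; "tool_pos": TCP position; "tool_rot": TCP orientation; "force": force on the tool from outside, world axes, zero at the start; "wrist_torque": the same for the moment, N m; "grip_width": finger opening in m.
Only numpy, scipy, OpenCV 4.12 (cv2) and the standard library are available. Lean on these libraries where they do the work, as an engineer would, in place of code of your own. Each camera call takes 0.05 s, during which the arm holds its last target.

### The job

Get the sample shaker ready: put the spanner that lies across it into the grey tool tray, and stand every squat amber jar from the bench upright in a pocket of its own. Only then swing the hold-down bar over the jars until it sits fully down in its catch, and after that give the plunger of the hand pump three full strokes: each time press it down to its stop, keep it there for a good second, and let the head come all the way up. Do not shift or tip the bottle, beaker, mug and tub standing around.

Things in the scene. Friction and masses are not known exactly. Their poses are not given: they have to be found in the camera images.
- jar1: squat amber sample jar with a black lid, a plain cylinder 40 mm in diameter and 62 mm tall, about 0.11 kg, heaviest at the bottom, standing on the bench; origin at the centre of its underside, z up. There are two to four such jars on the bench; an absent one reads None from the start
- jar2: squat amber sample jar with a black lid, a plain cylinder 40 mm in diameter and 62 mm tall, about 0.11 kg, heaviest at the bottom, standing on the bench; origin at the centre of its underside, z up. There are two to four such jars on the bench; an absent one reads None from the start
- jar3: squat amber sample jar with a black lid, a plain cylinder 40 mm in diameter and 62 mm tall, about 0.11 kg, heaviest at the bottom, standing on the bench; origin at the centre of its underside, z up. There are two to four such jars on the bench; an absent one reads None from the start
- jar4: squat amber sample jar with a black lid, a plain cylinder 40 mm in diameter and 62 mm tall, about 0.11 kg, heaviest at the bottom, standing on the bench; origin at the centre of its underside, z up. There are two to four such jars on the bench; an absent one reads None from the start
- shaker: sample shaker fixed to the bench: blue base 230 x 170 x 30 mm (x, y, z) with an aluminium tray of 2 x 2 open square pockets, 62 mm wide inside; walls 4 mm thick, tops 56 mm (dividers 53) above the bench. Origin: centre of its underside; x from front (robot side) to back, z up. Hinge posts 119 mm tall at x = +85 to +105 mm; catch fork, two prongs 17 mm apart and 112 mm tall, at x = -80 mm
- pocket0 (a point): centre of the floor of one of the four pockets, 66 mm apart, 34 mm above the bench; frame as the shaker's; any pocket takes any jar
- pocket1 (a point): centre of the floor of one of the four pockets, 66 mm apart, 34 mm above the bench; frame as the shaker's; any pocket takes any jar
- pocket2 (a point): centre of the floor of one of the four pockets, 66 mm apart, 34 mm above the bench; frame as the shaker's; any pocket takes any jar
- pocket3 (a point): centre of the floor of one of the four pockets, 66 mm apart, 34 mm above the bench; frame as the shaker's; any pocket takes any jar
- clamp_bar (a joint): angle of the hold-down bar, rad: 0 = level, down in its catch (end stop), 1.57 = upright; starts open at 1.65 to 1.85 (limit 1.95), leaning away from the robot. Stiff hinge, stays where left; about 2 N at the grip moves it. Bar 220 x 13 x 10 mm, with a grey plate 90 x 100 mm on its jar side 50 to 140 mm from the hinge; closed, it clears the jar lids by 5 mm
- clamp_hinge (a point): point on the hold-down bar's hinge axis at the back of the shaker, 107 mm above the bench; the axis runs along the shaker's y. The bar's free end swings up and back about it, in the shaker's x-z plane, as the angle grows
- clamp_handle (a point): centre of the black grip at the bar's free end, 200 mm from the hinge axis; the grip is 40 mm long along the bar, 15 mm wide along the shaker's y and 13 mm thick. With the bar closed it lies 107 mm above the bench, 105 mm in front of the shaker's origin, with nothing above the 30 mm high base under it
- pump: hand pump that sets the clamp pressure, fixed to the bench: 90 x 90 x 12 mm foot, upright cylinder 48 mm in diameter up to 98 mm above the bench, with a black mushroom-headed spring plunger on top. Origin: centre of the foot's underside. It stands on one side of the shaker, the tool tray on the other; which side varies
- plunger (a joint): how far the plunger head is pressed down in m: 0 = fully up, 0.025 = down at its stop. The spring pushes it up with about 7.5 N at the top and 14 N at the stop; it returns by itself when let go
- plunger_top (a point): centre of the flat top of the plunger head, 150 mm above the bench when up; the head is 40 mm in diameter and 18 mm thick
- tool_tray: open grey tray fixed to the bench, 220 x 120 mm (x by y) and 22 mm high, wall and floor 4 mm thick; origin at the centre of its underside
- spanner: flat steel spanner 170 mm long along its x, 10 mm thick; the shank is 16 mm wide along y, the two heads 30 mm wide; 0.12 kg; at the start it lies across the top of the shaker's pocket walls. Origin: middle of the shank's underside, z up when it lies as at the start
- reagent_bottle: amber bottle 56 mm in diameter, 125 mm tall; not part of the job
- beaker: empty glass beaker 66 mm across, 85 mm tall; not part of the job
- enamel_mug: white mug 72 mm across, 75 mm tall, with handle; not part of the job
- white_tub: white tub with blue lid, 68 mm across, 70 mm tall; not part of the job
Things that resemble listed ones, but are neither listed nor needed, are in the scene too. What is shaped like the jar2 but blue or pink is not meant.

How it is judged:
By the outcome, as a careful person would: the job done as asked, in the order asked, and still so for the second after the job is handed in, with the robot touching nothing.
Of jar1, jar2, jar3, jar4 only 2 to 4 are there at a start; the rules pass over those that are not, and their reading is None.
At some moment in a run one of jar1, jar2, jar3, jar4 may be knocked a few centimetres aside while the robot is not near it.
It also fails if it takes over 210 s, if anything falls off the work surface, if the arm or the gripper's body presses on something with over 40 N, if the wrist force passes 120 N, or if a joint passes its speed limit or range.

## Working session

There is one attempt and no reset: what is moved stays moved. The work goes in short steps, Python scripts to look and compute and a tool call to move; the robot and the scene stay as the last step left them, time stands still between calls to the robot, and variables do not carry over. Pictures are saved under pics/ and viewed, and the job is handed in when it is done.

Besides the shell and the picture viewer there is one more tool, called after "Request:" as name(argument=value, ...) on one line, values as JSON. move_arm: Moves the arm, as the interface text tells. Its arguments: {"type":"object","properties":{"steps":{"type":"array"},"force":{"type":"number"}},"required":["steps"]}

```bash
ls; mkdir -p pics
cat > h.py <<'E'
import numpy as np,cv2
from cell import env,viewer,job
def cam(n):
    o=env.get_obs(); d=viewer.read_camera(n); d['obs']=o; return d
def save(d,f): cv2.imwrite('pics/'+f,cv2.cvtColor(d['img'],cv2.COLOR_RGB2BGR))
E
python3 - <<'E'
from h import *
print(env.get_obs())
for n in ['side','top','wrist']:
    d=cam(n); save(d,n+'0.png'); print(n,{k:v for k,v in d.items() if k not in('img','obs')})
E
```

```text
pics
{'time_s': 0.0, 'qpos': array([-67.89070691,  18.44097003,  -4.01535494,  83.17635207,
         1.2965791 ,  78.54077746,  -3.25903489]), 'joint_velocities': array([ 0.04508455, -0.12143106,  0.05261579, -0.00360491, -0.01179937,
       -0.00883687, -0.075519  ]), 'effort': array([ 3.61251623e-04, -4.91281879e+01, -4.03968450e-01, -3.12522125e+01,
       -6.41973736e-02,  4.37920564e-02,  1.61889789e-04]), 'tool_pos': array([0.23598063, 0.60503972, 0.22002715]), 'tool_rot': array([-1.79887234e+02,  7.41005256e-03,  1.58701609e+02]), 'force': array([-0.26434899, -0.71209351, -0.08909018]), 'wrist_torque': array([-0.0254944 , -0.02672079,  0.01007803]), 'grip_width': 0.08733344418719204}
side {'vfov': 48.91530232079269, 'cx': 325.5940268347779, 'cy': 236.27842080616992, 'extrinsics': array([[ 0.69860692, -0.71525431,  0.01896451, -0.36410861],
       [-0.5332071 , -0.53810509, -0.65278871,  0.3633967 ],
       [ 0.47711483,  0.4459307 , -0.75730261,  1.1567603 ],
       [ 0.        ,  0.        ,  0.        ,  1.        ]])}
top {'vfov': 46.213484719502205, 'cx': 325.1507139124433, 'cy': 230.44872399956523, 'extrinsics': array([[-0.02724884, -0.99953955, -0.01334879,  0.03064908],
       [-0.99462061,  0.02844493, -0.09960283,  0.52109986],
       [ 0.09993667,  0.01056292, -0.99493773,  1.1795467 ],
       [ 0.        ,  0.        ,  0.        ,  1.        ]])}
wrist {'vfov': 59.98871839214396, 'cx': 318.3536203505602, 'cy': 245.20194421111796, 'mount': array([[ 5.75824445e-04, -9.61142586e-01, -2.76051802e-01,
         7.50027301e-02],
       [ 9.99999834e-01,  5.54364464e-04,  1.55771686e-04,
        -1.74916700e-05],
       [ 3.31450826e-06, -2.76051846e-01,  9.61142746e-01,
        -1.62542729e-01],
       [ 0.00000000e+00,  0.00000000e+00,  0.00000000e+00,
         1.00000000e+00]])}
```

View pics/top0.png

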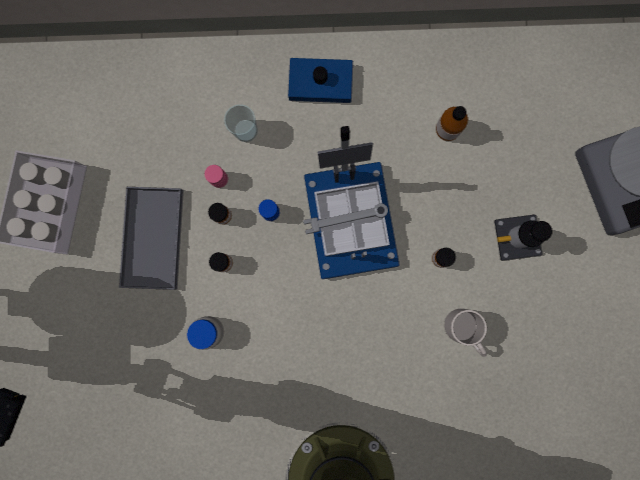

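View pics/side0.png

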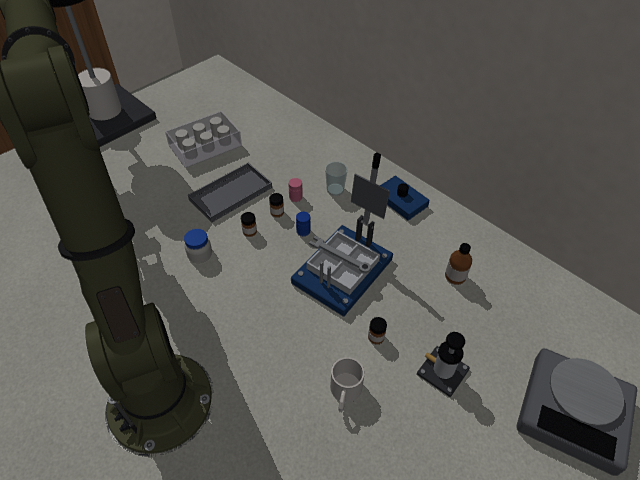

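View pics/wrist0.png

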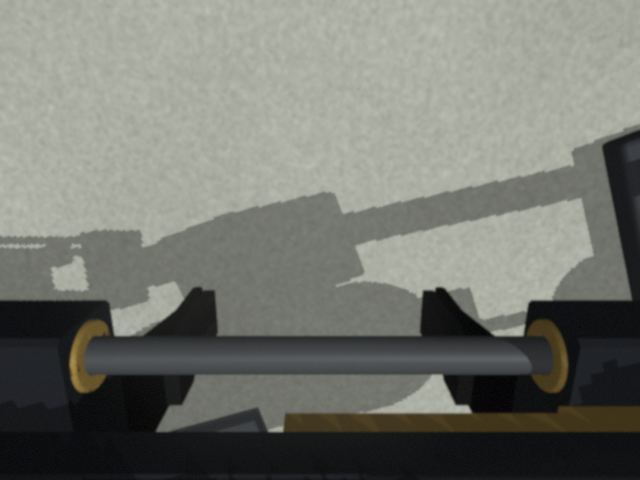

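```bash
cat >> h.py <<'E'
from scipy.spatial.transform import Rotation as Ro
def K(d):
    f=d['img'].shape[0]/2/np.tan(np.radians(d['vfov'])/2); return f,d['cx'],d['cy']
def Tcw(d): # camera to world
    if 'extrinsics' in d: return np.linalg.inv(d['extrinsics'])
    o=d['obs']; T=np.eye(4); T[:3,:3]=Ro.from_euler('xyz',o['tool_rot'],degrees=True).as_matrix(); T[:3,3]=o['tool_pos']
    return T@d['mount']
def ray(d,u,v):
    f,cx,cy=K(d); T=Tcw(d); w=T[:3,:3]@np.array([(u-cx)/f,(v-cy)/f,1]); return T[:3,3],w
def plane(d,u,v,z):
    o,w=ray(d,u,v); return o+w*(z-o[2])/w[2]
def proj(d,P):
    f,cx,cy=K(d); p=np.linalg.inv(Tcw(d))@np.append(P,1); return np.array([cx+f*p[0]/p[2],cy+f*p[1]/p[2]])
def tri(d1,p1,d2,p2):
    o1,w1=ray(d1,*p1);o2,w2=ray(d2,*p2);w1/=np.linalg.norm(w1);w2/=np.linalg.norm(w2)
    A=np.stack([w1,-w2],1);s=np.linalg.lstsq(A,o2-o1,rcond=None)[0]
    a=o1+s[0]*w1;b=o2+s[1]*w2; return (a+b)/2,np.linalg.norm(a-b)
def crop(d,u0,v0,u1,v1,k,f):
    im=cv2.cvtColor(d['img'],cv2.COLOR_RGB2BGR)[v0:v1,u0:u1]; cv2.imwrite('pics/'+f,cv2.resize(im,None,fx=k,fy=k,interpolation=cv2.INTER_NEAREST))
def blobs(m,amin=30):
    n,l,s,c=cv2.connectedComponentsWithStats(m.astype(np.uint8)); return [(c[i].round(1),s[i]) for i in range(1,n) if s[i][4]>=amin]
E
python3 - <<'E'
from h import *
d=cam('top'); im=d['img'].astype(int)
print(np.linalg.inv(d['extrinsics'])[:3,3])
m=(im.max(2)<28)
for c,s in blobs(m): print('black',c,s, plane(d,c[0],c[1],.062).round(3))
hsv=cv2.cvtColor(d['img'],cv2.COLOR_RGB2HSV)
m=(hsv[...,0]>100)&(hsv[...,0]<125)&(hsv[...,1]>150)&(hsv[...,2]>50)
for c,s in blobs(m): print('blue',c,s, plane(d,c[0],c[1],.03).round(3))
crop(d,270,110,430,300,5,'t1.png'); crop(d,420,190,580,310,5,'t2.png'); crop(d,100,150,260,300,5,'t3.png')
E
```

```text
[0.40125184 0.00335285 1.22588767]
black [319.9  75. ] [313  67  15  17 194] [0.853 0.018 0.062]
black [458.9 113. ] [453 106  13  15 137] [ 0.76  -0.274  0.062]
black [344.6 133.3] [341 126   8  15 108] [ 0.723 -0.031  0.062]
black [351.8 174.2] [350 170   5  10  35] [ 0.635 -0.043  0.062]
black [632.6 212.7] [623 200  17  28 332] [ 0.537 -0.622  0.062]
black [217.7 212. ] [209 203  19  19 271] [0.563 0.239 0.062]
black [534.1 232.7] [519 221  33  27 673] [ 0.501 -0.416  0.062]
black [445.2 256.7] [436 248  19  19 274] [ 0.457 -0.231  0.062]
black [218.7 261.4] [209 253  20  18 272] [0.46  0.238 0.062]
black [  8.6 411.9] [  0 388  25  58 881] [0.167 0.668 0.062]
black [335.9 426.5] [324 425  27   5  32] [0.122 0.005 0.062]
black [325.  450.6] [321 446   8  11  40] [0.076 0.028 0.062]
black [346.6 468.2] [ 310  451   66   29 1102] [ 0.041 -0.014  0.062]
blue [320.2  78.5] [ 289   58   63   41 2188] [0.857 0.018 0.03 ]
blue [343.1 181.9] [ 305  162   83   56 1408] [ 0.625 -0.025  0.03 ]
blue [268.6 209.7] [259 200  20  21 323] [0.57  0.136 0.03 ]
blue [357.2 257.4] [ 314  208   85   71 1869] [ 0.462 -0.05   0.03 ]
blue [201.5 333.9] [187 320  30  29 674] [0.31  0.282 0.03 ]
```

View pics/t1.png

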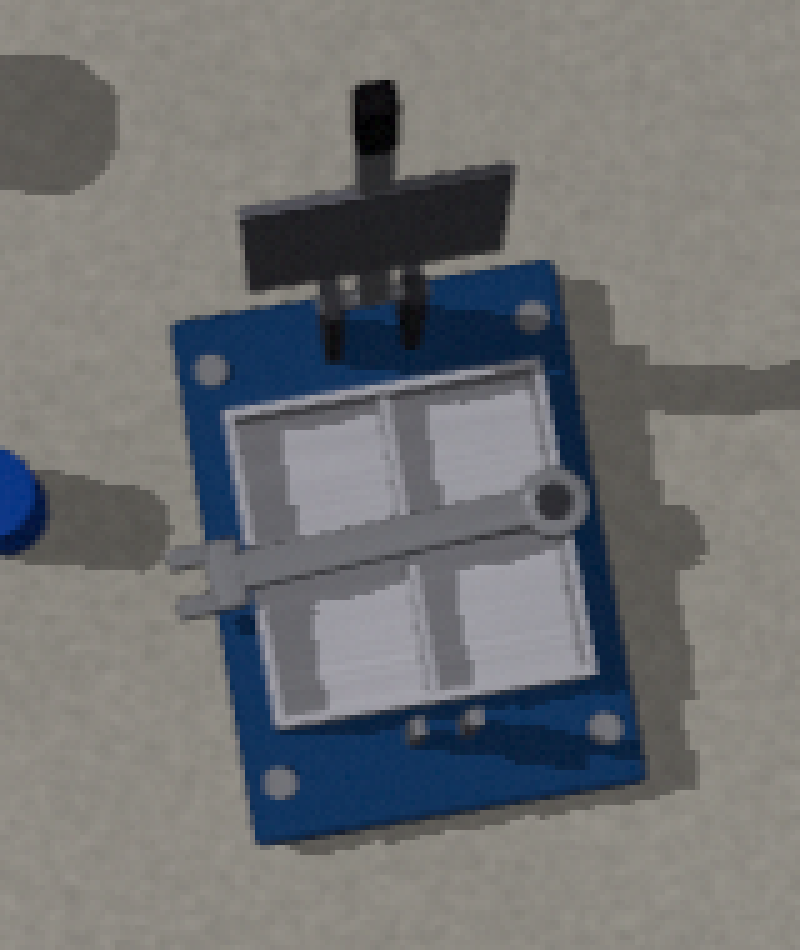

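View pics/t2.png

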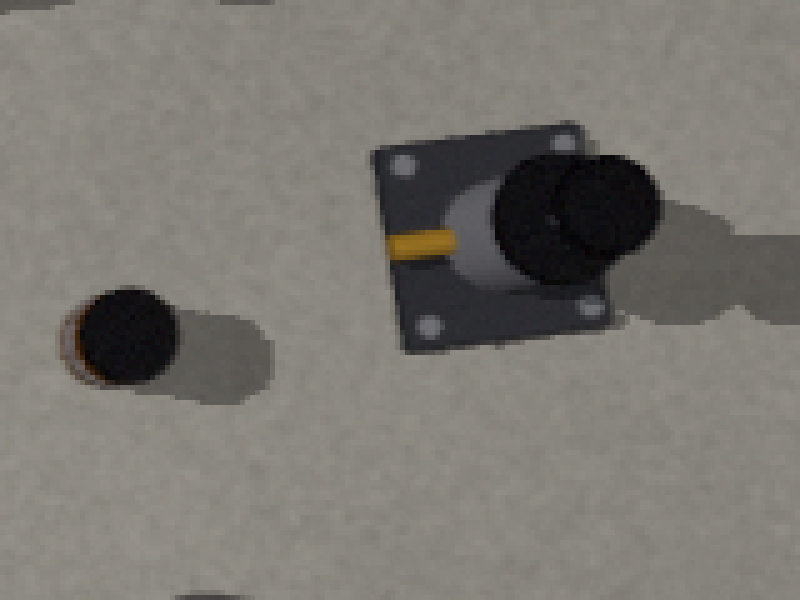

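View pics/t3.png

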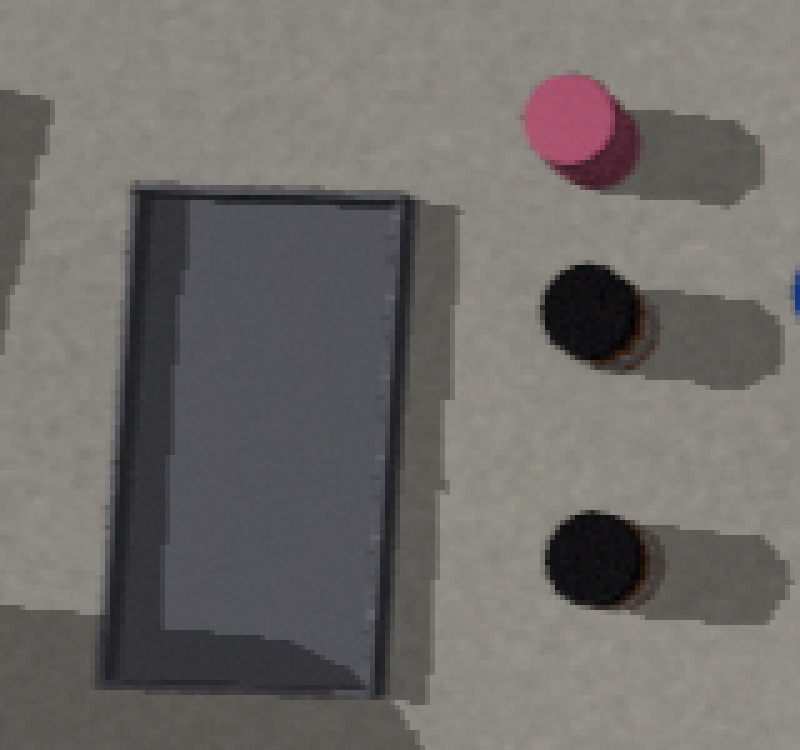

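Run:
```python
from h import *
d=cam('top'); s=cam('side')
P=lambda u,v,o,z:plane(d,o[0]+(u+.0)/5,o[1]+(v)/5,z)
t1=(270,110);t2=(420,190);t3=(100,150)
def quad(n,pts,o,z):
    q=np.array([P(u,v,o,z) for u,v in pts])[:,:2]; e=[np.linalg.norm(q[i]-q[(i+1)%4]) for i in range(4)]
    x=(q[0]+q[1]-q[2]-q[3]); print(n,q.mean(0).round(4),'edges',np.round(e,4),'yaw x',np.degrees(np.arctan2(x[1],x[0])).round(2)); return q
quad('shaker',[(173,325),(552,262),(645,778),(257,843)],t1,.03)
quad('pockets',[(225,412),(541,362),(599,674),(275,725)],t1,.056)
quad('tray',[(135,185),(410,195),(380,697),(98,685)],t3,.022)
quad('pump',[(373,152),(575,122),(612,325),(405,352)],t2,.012)
print('plunger',P(607,205,t2,.15).round(4))
print('jar',plane(d,217.9,212.4,.062),plane(d,218.9,261.9,.062),plane(d,445.4,257.2,.062))
a=P(555,500,t1,.066);b=P(172,588,t1,.066);print('span',a,b)
# shank edges at mid
print('shank',P(400,515,t1,.066),P(400,550,t1,.066), P(247,565,t1,.066),P(525,510,t1,.066))
print('grip',P(375,115,t1,.30))
for p in [plane(d,217.9,212.4,.062),plane(d,218.9,261.9,.062),plane(d,445.4,257.2,.062),P(607,205,t2,.15),a]: print(proj(s,p))
crop(s,220,140,420,340,4,'s1.png'); crop(s,360,300,500,400,5,'s2.png')
```

```text
shaker [ 0.5424 -0.0404] edges [0.166  0.2258 0.1668 0.2259] yaw x 7.82
pockets [ 0.5423 -0.0411] edges [0.1347 0.1337 0.1366 0.1336] yaw x 7.9
tray [0.5173 0.3918] edges [0.1204 0.2173 0.1214 0.2169] yaw x -3.62
pump [ 0.4961 -0.3996] edges [0.0884 0.0888 0.0897 0.0873] yaw x 6.17
plunger [ 0.4964 -0.3986  0.15  ]
jar [0.5625011  0.23894819 0.062     ] [0.4589457  0.23772031 0.062     ] [ 0.45559422 -0.23088858  0.062     ]
span [ 0.55711561 -0.10147787  0.066     ] [0.52492512 0.05854156 0.066     ]
shank [ 0.55270305 -0.03694074  0.066     ] [ 0.53806598 -0.03647727  0.066     ] [0.5336302 0.0271759 0.066    ] [ 0.55329046 -0.08888166  0.066     ]
grip [ 0.65804495 -0.02470067  0.3       ]
[275.52834747 198.75430856]
[247.50231309 217.99756809]
[377.52897777 324.31041879]
[455.16435363 339.33250677]
[364.9225482  267.23084908]
```

View pics/s1.png

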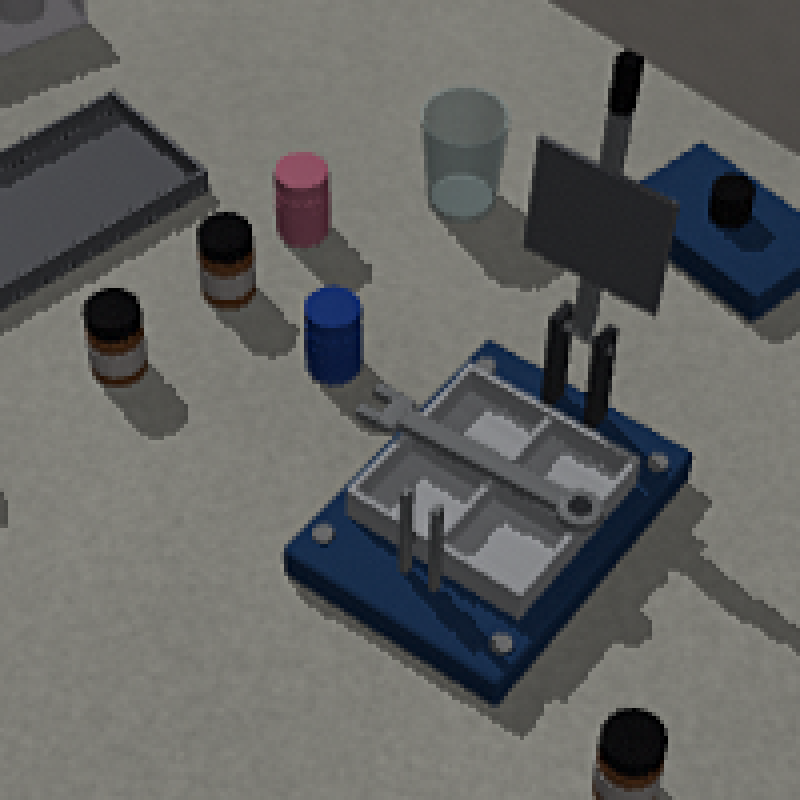

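View pics/s2.png

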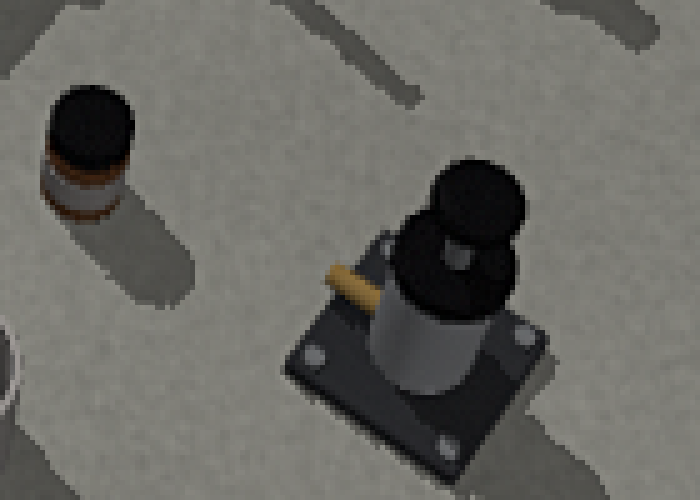

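```bash
cat >> h.py <<'E'
def plan(pts,g,start=None,vmax=3.9,wmax=0.118):
    """pts: list of (x,y,z,yaw) TCP waypoints, tool down; prints calls"""
    o=env.get_obs(); p=np.array(o['tool_pos']); R=Ro.from_euler('xyz',o['tool_rot'],degrees=True)
    if start is not None: p=np.array(start[:3]);R=Ro.from_euler('xyz',[180,0,start[3]],degrees=True)
    rows=[]
    for t in pts:
        q=np.array(t[:3]); Rt=Ro.from_euler('xyz',[180,0,t[3]],degrees=True)
        w=(R.inv()*Rt).as_rotvec(); n=max(1,int(np.ceil(np.linalg.norm(q-p)*100/vmax)),int(np.ceil(np.linalg.norm(w)/wmax)))
        for k in range(n):
            dp=R.inv().apply((q-p)/(n-k))*100; dw=(R.inv()*Rt).as_rotvec()/(n-k)
            r=np.concatenate([dp.round(2),dw.round(3)])+0.0
            rows.append([g]+[float(x) for x in r]); p=p+R.apply(r[:3])/100; R=R*Ro.from_rotvec(r[3:])
    for i in range(0,len(rows),5): print(str(rows[i:i+5]).replace(' ',''))
def st():
    o=env.get_obs(); print(round(o['time_s'],2),o['tool_pos'].round(4),o['tool_rot'].round(2),'F',o['force'].round(1),'g',round(o['grip_width'],4),'q',o['qpos'].round(1))
E
python3 - <<'E'
from h import *
plan([(0.54,-0.008,0.20,99.6)],8.7)
E
```

```text
[[8.7,-2.81,-2.56,0.12,0.0,0.0,0.057],[8.7,-2.95,-2.4,0.12,0.0,0.0,0.057],[8.7,-3.08,-2.23,0.12,0.0,0.0,0.057],[8.7,-3.21,-2.05,0.12,0.0,0.0,0.057],[8.7,-3.32,-1.86,0.12,0.0,0.0,0.057]]
[[8.7,-3.42,-1.67,0.12,0.0,0.0,0.057],[8.7,-3.51,-1.47,0.12,0.0,0.0,0.057],[8.7,-3.58,-1.27,0.12,0.0,0.0,0.058],[8.7,-3.65,-1.06,0.11,0.0,0.0,0.057],[8.7,-3.71,-0.85,0.12,0.0,0.0,0.058]]
[[8.7,-3.75,-0.63,0.11,0.0,0.0,0.057],[8.7,-3.78,-0.42,0.12,0.0,0.0,0.058],[8.7,-3.8,-0.2,0.11,0.0,0.0,0.057],[8.7,-3.8,0.02,0.12,0.0,0.0,0.058],[8.7,-3.79,0.24,0.11,0.0,0.0,0.057]]
[[8.7,-3.78,0.46,0.12,0.0,0.0,0.058],[8.7,-3.74,0.68,0.11,0.0,0.0,0.057],[8.7,-3.7,0.88,0.12,0.0,0.0,0.058]]
```

Request:
move_arm(steps=[[5,-2.8,-2.55,0.1,0,0,0.057],[5,-2.95,-2.4,0.1,0,0,0.057],[5,-3.1,-2.25,0.1,0,0,0.057],[5,-3.2,-2.05,0.1,0,0,0.057],[5,-3.3,-1.85,0.1,0,0,0.057]])

```text
time_s: 0.72
tool_pos: [0.3209, 0.4335, 0.2161]
tool_rot: [180.0, -0.0, 142.2]
force: [0.7, 0.0, 0.2]
grip_width: 0.0612
```

Request:
move_arm(steps=[[5,-3.4,-1.65,0.1,0,0,0.057],[5,-3.5,-1.45,0.1,0,0,0.057],[5,-3.6,-1.25,0.1,0,0,0.058],[5,-3.65,-1.05,0.1,0,0,0.057],[5,-3.7,-0.85,0.1,0,0,0.058]])

```text
time_s: 1.13
tool_pos: [0.4055, 0.2637, 0.2114]
tool_rot: [180.0, -0.0, 125.8]
force: [0.6, 0.6, 0.3]
grip_width: 0.0502
```

Request:
move_arm(steps=[[5,-3.75,-0.65,0.1,0,0,0.057],[5,-3.8,-0.4,0.1,0,0,0.058],[5,-3.8,-0.2,0.1,0,0,0.057],[5,-3.8,0,0.1,0,0,0.058],[5,-3.8,0.25,0.1,0,0,0.057]])

```text
time_s: 1.55
tool_pos: [0.49, 0.093, 0.2065]
tool_rot: [179.9, -0.0, 109.3]
force: [0.4, 0.7, -0.3]
grip_width: 0.0502
```

Request:
move_arm(steps=[[5,-3.8,0.45,0.1,0,0,0.058],[5,-3.75,0.7,0.1,0,0,0.057],[5,-3.7,0.9,0.1,0,0,0.058],[5,0,0,0,0,0,0],[5,0,0,0,0,0,0]])

```text
time_s: 1.97
tool_pos: [0.541, -0.0105, 0.2031]
tool_rot: [-180.0, 0.1, 99.3]
force: [-0.6, 0.8, -0.2]
grip_width: 0.0502
```

Run:
```python
from h import *
st(); d=cam('wrist'); save(d,'w1.png')
c=(0.545,-0.037)
for p in [(0.5571,-.1015,.066),(0.5404,-.008,.066)]: print(proj(d,p))
```

```text
1.97 [ 0.541  -0.0105  0.2031] [-1.7999e+02  5.0000e-02  9.9270e+01] F [-0.6  0.8 -0.2] g 0.0502 q [-30.3   5.7  30.7 101.2  -3.   73.9  10.3]
[319.15594093 342.60140917]
[317.37599681 227.75507665]
```

View pics/w1.png

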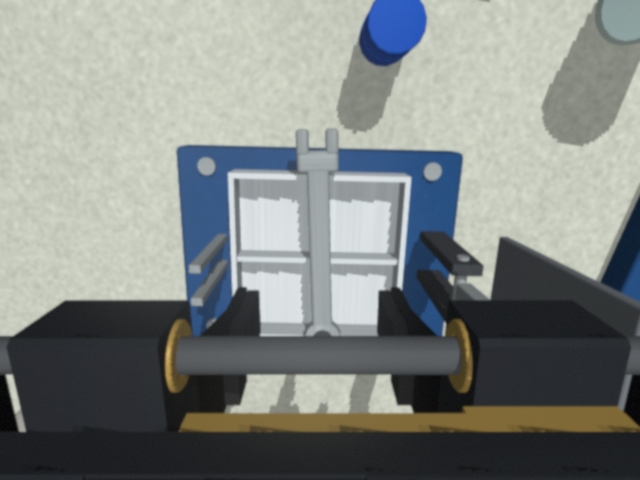

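Run:
```python
from h import *
plan([(0.5418,-0.008,0.10,99.5),(0.5418,-0.008,0.0765,99.5)],4.5)
```

```text
[[4.5,0.0,0.04,3.43,0.0,0.0,0.0],[4.5,-0.01,0.05,3.43,0.0,0.0,0.0],[4.5,0.0,0.04,3.44,0.0,0.0,0.0],[4.5,0.0,0.0,2.35,0.0,0.0,0.0]]
```

Request:
move_arm(steps=[[4.5,0,0.05,3.4,0,0,0],[4.5,0,0.05,3.4,0,0,0],[4.5,0,0.05,3.0,0,0,0],[4.5,0,0,1.5,0,0,0],[4.5,0,0,1.3,0,0,0]])

```text
time_s: 2.43
tool_pos: [0.5399, -0.0051, 0.0749]
tool_rot: [-179.8, -0.1, 99.8]
force: [-3.5, -0.2, 1.6]
grip_width: 0.0451
```

Request:
move_arm(steps=[[4.5,0,0,0,0,0,0],[0.5,0,0,0,0,0,0],[0.5,0,0,0,0,0,0],[0.5,0,0,0,0,0,0],[0.5,0,0,0,0,0,0]], force=30)

```text
time_s: 2.85
tool_pos: [0.5423, -0.0068, 0.078]
tool_rot: [179.9, -0.0, 99.6]
force: [-3.2, 1.3, 0.1]
grip_width: 0.026
```

Run:
```python
from h import *
st(); d=cam('wrist'); save(d,'w2.png')
```

```text
2.85 [ 0.5423 -0.0068  0.078 ] [ 1.7995e+02 -4.0000e-02  9.9610e+01] F [-3.2  1.3  0.1] g 0.026 q [-28.9  13.   30.  109.1  -7.6  59.7  14. ]
```

View pics/w2.png

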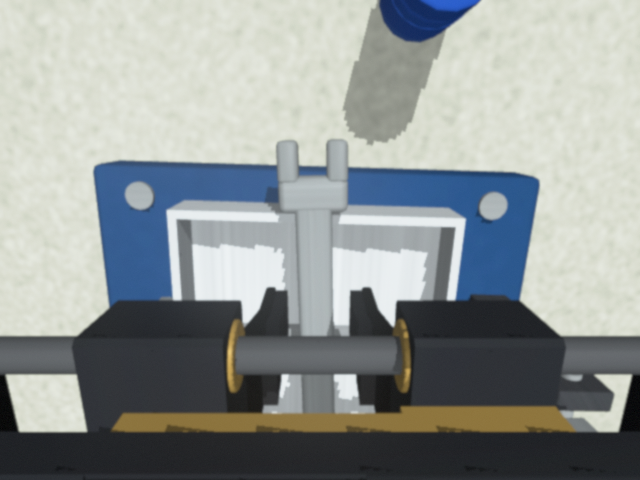

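Request:
move_arm(steps=[[0.5,0,0,0,0,0,0],[0.5,0,0,0,0,0,0],[0.5,0,0,0,0,0,0],[0.5,0,0,0,0,0,0]])

```text
time_s: 3.23
tool_pos: [0.5425, -0.0075, 0.0775]
tool_rot: [179.9, 0.0, 99.6]
force: [-1.9, 0.7, 1.1]
grip_width: 0.0061
```

Run:
```python
from h import *
st(); d=cam('wrist'); save(d,'w3.png');d=cam('side'); crop(d,240,160,440,330,4,'s3.png')
```

```text
3.23 [ 0.5425 -0.0075  0.0775] [179.94   0.    99.56] F [-1.9  0.7  1.1] g 0.0061 q [-28.8  13.1  30.1 109.1  -7.6  59.7  14. ]
```

View pics/w3.png

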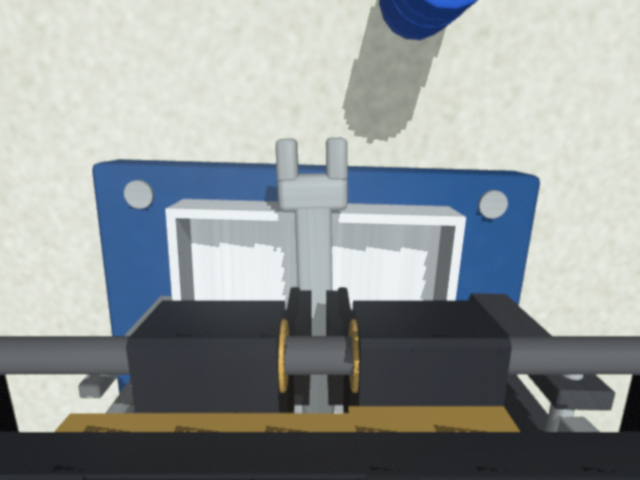

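View pics/s3.png

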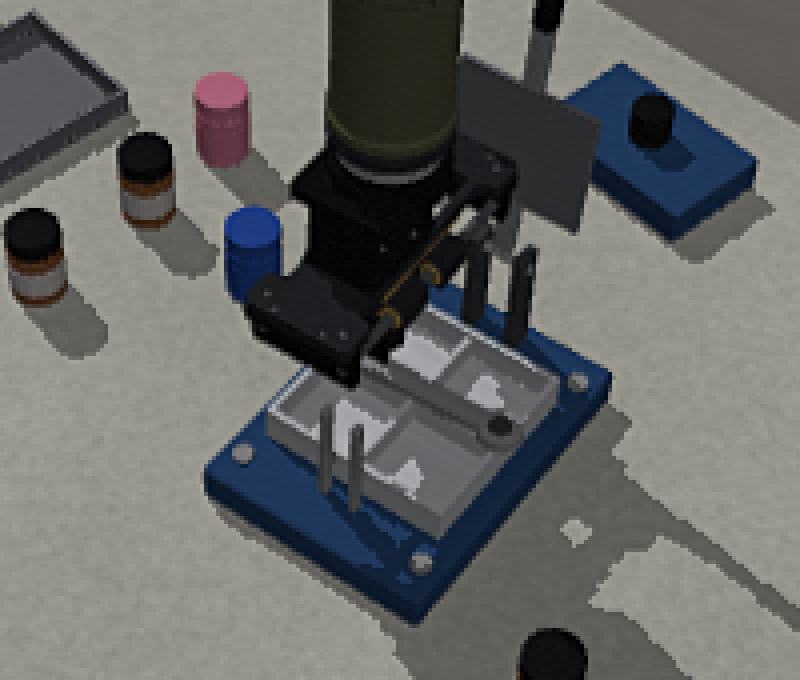

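Run:
```python
from h import *
print(env.tip_reach); d=cam('wrist'); crop(d,220,270,420,440,4,'w4.png')
for z in (.0525,.06,.0665): print(z,[proj(d,(0.5425+s*np.sin(np.radians(99.6)),-.0075-s*np.cos(np.radians(99.6)),z)).round(1) for s in(-.008,-.003,.003,.008)])
```

```text
0.025
0.0525 [array([300.6, 287.8]), array([310.9, 287.8]), array([323.3, 287.8]), array([333.7, 287.8])]
0.06 [array([299.9, 293.8]), array([310.6, 293.8]), array([323.5, 293.8]), array([334.2, 293.8])]
0.0665 [array([299.3, 299.4]), array([310.4, 299.4]), array([323.7, 299.4]), array([334.8, 299.4])]
```

View pics/w4.png

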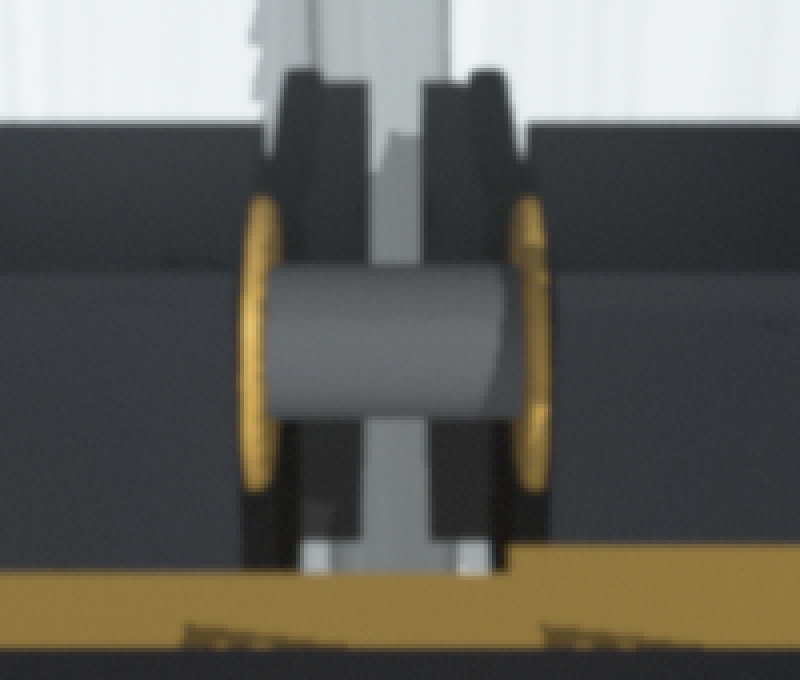

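Request:
move_arm(steps=[[4.5,0,0,0,0,0,0],[4.5,0,0,0,0,0,0],[4.5,0,0,0,0,0,0],[4.5,0,0,0.5,0,0,0],[4.5,0,0,0.5,0,0,0]])

```text
time_s: 3.8
tool_pos: [0.542, -0.0076, 0.067]
tool_rot: [180.0, -0.0, 99.6]
force: [-4.2, -0.6, 1.4]
grip_width: 0.0308
```

Request:
move_arm(steps=[[0.5,0,0,0,0,0,0],[0.5,0,0,0,0,0,0],[0.5,0,0,0,0,0,0],[0.5,0,0,0,0,0,0],[0.5,0,0,0,0,0,0]])

```text
time_s: 4.22
tool_pos: [0.5418, -0.0074, 0.067]
tool_rot: [-180.0, -0.0, 99.6]
force: [-2.0, 0.1, -0.4]
grip_width: 0.0126
```

Request:
move_arm(steps=[[0.5,0,0,0,0,0,0],[0.5,0,0,0,0,0,0],[0.5,0,0,0,0,0,0],[0.5,0,0,0,0,0,0]])

```text
time_s: 4.55
tool_pos: [0.5419, -0.0074, 0.0671]
tool_rot: [-180.0, -0.0, 99.6]
force: [-2.3, 0.8, 0.1]
grip_width: 0.0054
```

Run:
```python
from h import *
st();d=cam('wrist'); crop(d,220,120,420,440,3,'w5.png'); s=cam('side'); crop(s,240,160,440,330,4,'s5.png')
```

```text
4.55 [ 0.5419 -0.0074  0.0671] [-1.7999e+02 -1.0000e-02  9.9570e+01] F [-2.3  0.8  0.1] g 0.0054 q [-28.6  13.9  29.9 109.6  -8.1  58.6  14.4]
```

View pics/w5.png

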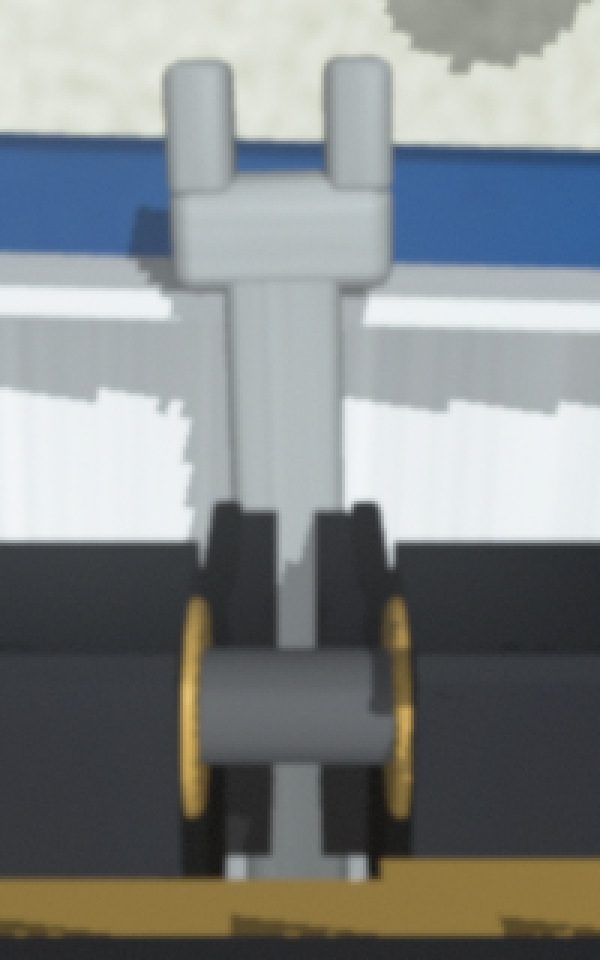

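View pics/s5.png

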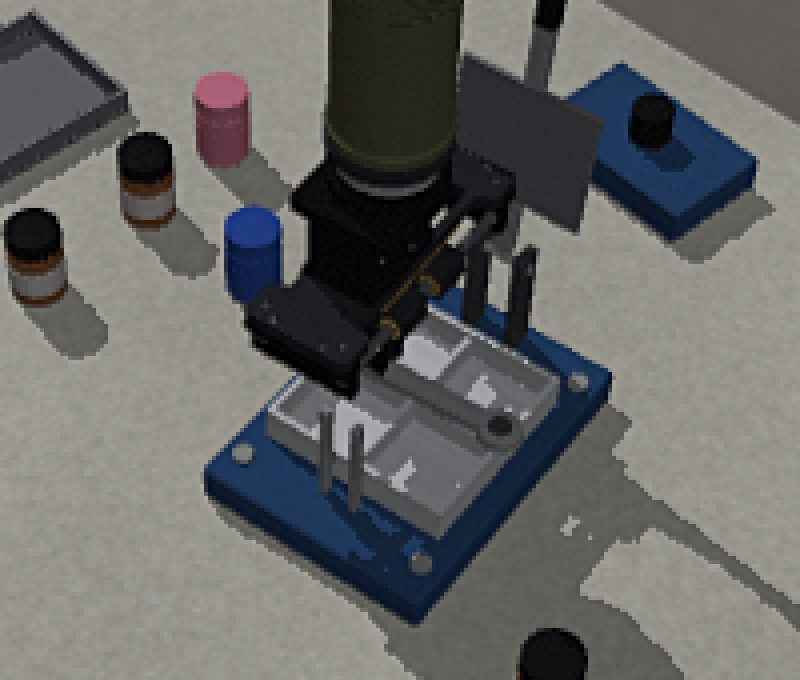

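Run:
```python
from h import *
d=cam('wrist'); s=cam('side'); f,_,_=K(d)
for z in (.03,.04,.05,.066):
    a=plane(d,220+233/3,120+400/3,z);b=plane(d,220+341/3,120+400/3,z);a2=plane(d,220+165/3,120+120/3,z);b2=plane(d,220+391/3,120+120/3,z);print(z,np.linalg.norm(a-b),np.linalg.norm(a2-b2),a,b)
    # rim of base at .03
for z in(.0421,.0525,.066):
    p=proj(s,(.5419,-.0074,z)); print(z,p,(p-[240,160])*4)
```

```text
0.03 0.01808817829758974 0.035546590761863645 [0.52997291 0.00452031 0.03      ] [0.54780705 0.0075412  0.03      ]
0.04 0.01718224495985985 0.033766265453034454 [0.52997674 0.00765014 0.04      ] [0.54691767 0.01051974 0.04      ]
0.05 0.01627631162212996 0.031985940144205374 [0.52998058 0.01077998 0.05      ] [0.54602829 0.01349827 0.05      ]
0.066 0.014826818281762156 0.029137419650078586 [0.52998671 0.01578771 0.066     ] [0.54460529 0.01826392 0.066     ]
0.0421 [333.45389943 255.7587007 ] [373.81559774 383.03480279]
0.0525 [333.57485096 253.25996294] [374.29940384 373.03985178]
0.066 [333.73394173 249.9733066 ] [374.93576691 359.8932264 ]
```

Run:
```python
from h import *
s=cam('side'); im=s['img'][225:275,300:370]; im=np.clip(im.astype(float)*2.5,0,255).astype(np.uint8)
cv2.imwrite('pics/s6.png',cv2.resize(im[...,::-1],None,fx=11,fy=11,interpolation=cv2.INTER_NEAREST))
d=cam('wrist'); im=d['img'][260:420,260:380]; im=np.clip(im.astype(float)*2.5,0,255).astype(np.uint8)
cv2.imwrite('pics/w6.png',cv2.resize(im[...,::-1],None,fx=3.7,fy=3.7))
```

```text
(no output)
```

View pics/s6.png

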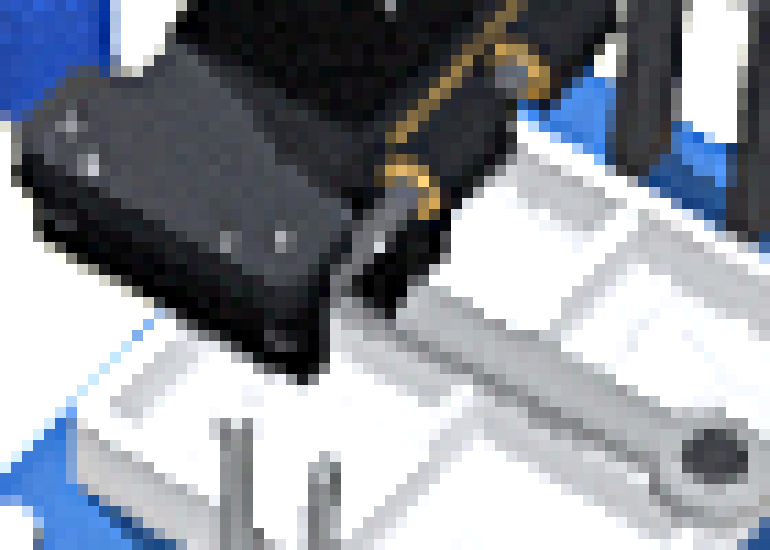

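View pics/w6.png

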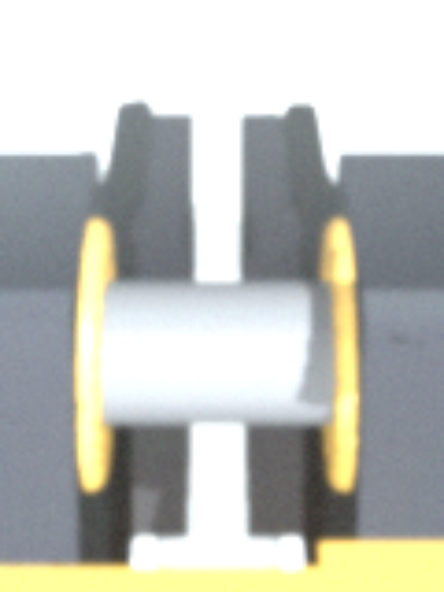

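Run:
```python
from h import *
st()
d=cam('wrist'); save(d,'w7.png')
c,s=np.cos(np.radians(7.86)),np.sin(np.radians(7.86))
def W(x,y,z): return np.array([.5424+c*x-s*y,-.0408+s*x+c*y,z])
for p in [(.068,.068,.056),(-.068,.068,.056),(.115,.085,.03),(-.115,.085,.03)]: print(p,proj(d,W(*p)).round(1))
```

```text
4.85 [ 0.5419 -0.0074  0.0671] [-1.7999e+02 -1.0000e-02  9.9570e+01] F [-2.7  0.5 -0.4] g 0.0051 q [-28.6  13.9  29.9 109.6  -8.1  58.6  14.4]
(0.068, 0.068, 0.056) [468.  228.6]
(-0.068, 0.068, 0.056) [150.5 219.2]
(0.115, 0.085, 0.03) [551.6 184.2]
(-0.115, 0.085, 0.03) [ 69.7 169.4]
```

View pics/w7.png

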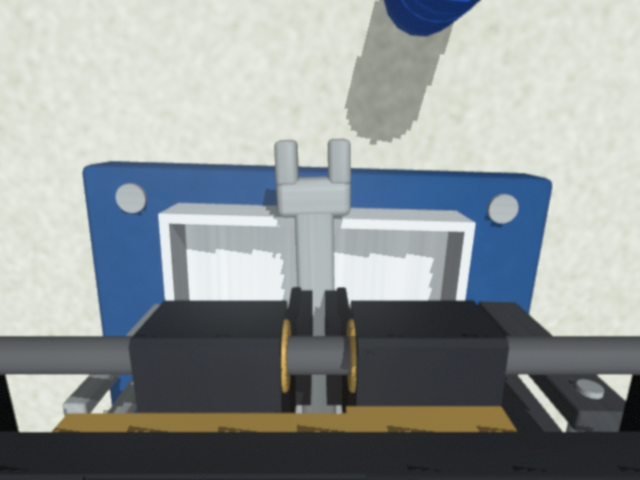

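Request:
move_arm(steps=[[4.5,0,0,0,0,0,0],[4.5,0,0,0,0,0,0],[4.5,0,0,0,0,0,0],[4.5,0,0,0.3,0,0,0],[4.5,0,0,0.2,0,0,0]])

```text
time_s: 5.32
tool_pos: [0.5425, -0.0075, 0.0623]
tool_rot: [179.9, 0.0, 99.6]
force: [-4.1, 0.2, 1.9]
grip_width: 0.0306
```

Run:
```python
from h import *
st()
d=cam('wrist'); im=np.clip(d['img'][240:440,200:440].astype(float)*2,0,255).astype(np.uint8)
cv2.imwrite('pics/w8.png',cv2.resize(im[...,::-1],None,fx=3,fy=3))
s=cam('side'); im=np.clip(s['img'][215:275,300:380].astype(float)*2,0,255).astype(np.uint8)
cv2.imwrite('pics/s8.png',cv2.resize(im[...,::-1],None,fx=10,fy=10))
```

```text
5.32 [ 0.5425 -0.0075  0.0623] [179.94   0.    99.56] F [-4.1  0.2  1.9] g 0.0306 q [-28.5  14.3  29.9 109.8  -8.3  58.   14.6]
```

View pics/w8.png

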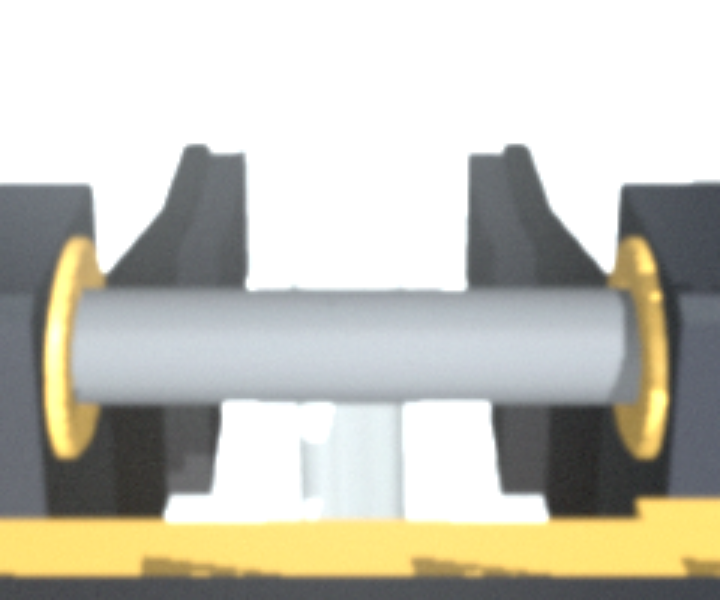

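View pics/s8.png

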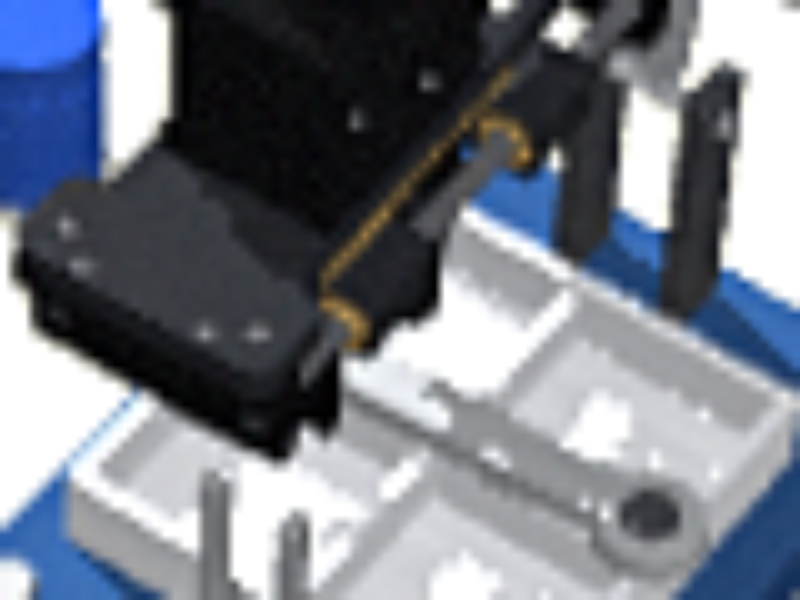

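Run:
```python
from h import *
s=cam('side')
for z in (.0373,.05,.06,.07): print(z,[((proj(s,(.5425+k*np.cos(np.radians(9.6)),-.0075+k*np.sin(np.radians(9.6)),z))-[300,215])*10).round(0) for k in (-.022,.022)])
```

```text
0.0373 [array([288., 472.]), array([383., 365.])]
0.05 [array([290., 442.]), array([384., 335.])]
0.06 [array([290., 417.]), array([386., 310.])]
0.07 [array([291., 393.]), array([387., 286.])]
```

Request:
move_arm(steps=[[0.5,0,0,0,0,0,0],[0.5,0,0,0,0,0,0],[0.5,0,0,0,0,0,0],[0.5,0,0,0,0,0,0],[0.5,0,0,0,0,0,0]], force=40)

```text
time_s: 5.88
tool_pos: [0.5423, -0.0074, 0.0622]
tool_rot: [180.0, -0.0, 99.6]
force: [-1.1, -1.5, 0.1]
grip_width: 0.0193
```

Request:
move_arm(steps=[[0.5,0,0,0,0,0,0],[0.5,0,0,0,0,0,0],[0.5,0,0,0,0,0,0],[0.5,0,0,0,0,0,0],[0.5,0,0,0,0,0,0]])

```text
time_s: 6.3
tool_pos: [0.5423, -0.0074, 0.0622]
tool_rot: [180.0, 0.0, 99.6]
force: [-0.2, -0.5, -0.3]
grip_width: 0.0146
```

Run:
```python
from h import *
st()
d=cam('wrist'); crop(d,200,240,440,440,3,'w9.png')
s=cam('side'); im=np.clip(s['img'][215:275,300:380].astype(float)*2,0,255).astype(np.uint8)
cv2.imwrite('pics/s9.png',cv2.resize(im[...,::-1],None,fx=10,fy=10))
```

```text
6.3 [ 0.5423 -0.0074  0.0622] [179.98   0.    99.57] F [-0.2 -0.5 -0.3] g 0.0146 q [-28.5  14.3  29.9 109.8  -8.3  58.   14.6]
```

View pics/w9.png

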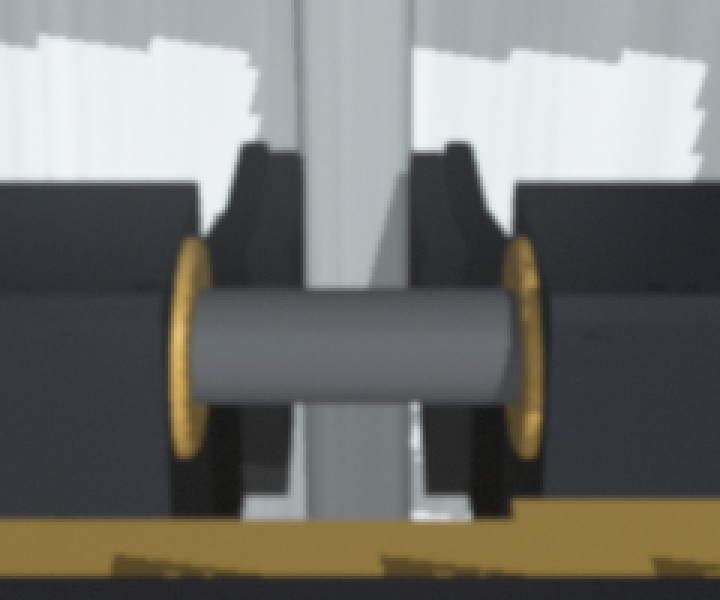

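View pics/s9.png

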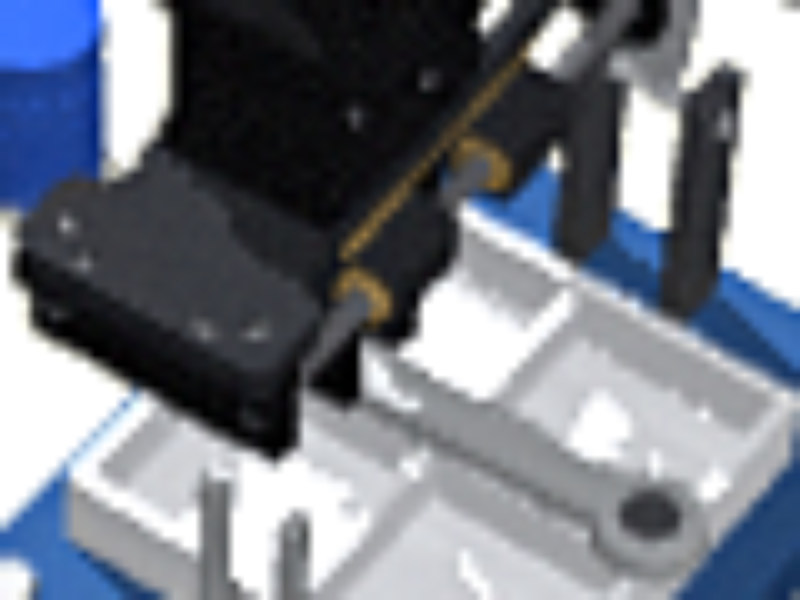

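Request:
move_arm(steps=[[3.5,0,0,0,0,0,0],[3.5,0,0,0,0,0,0],[3.5,0,0,0.2,0,0,0],[3.5,0,0,0.2,0,0,0],[3.5,0,0,0,0,0,0]])

```text
time_s: 6.82
tool_pos: [0.5416, -0.0074, 0.0577]
tool_rot: [-179.9, -0.0, 99.6]
force: [-3.6, -1.5, 0.5]
grip_width: 0.0331
```

Request:
move_arm(steps=[[3.5,0,0,0.2,0,0,0],[3.5,0,0,0,0,0,0],[3.5,0,0,0,0,0,0]])

```text
time_s: 7.07
tool_pos: [0.5417, -0.0075, 0.0558]
tool_rot: [-180.0, -0.0, 99.6]
force: [-2.9, 0.1, 0.3]
grip_width: 0.0344
```

Request:
move_arm(steps=[[0.8,0,0,0,0,0,0],[0.8,0,0,0,0,0,0],[0.8,0,0,0,0,0,0],[0.8,0,0,0,0,0,0],[0.8,0,0,0,0,0,0]])

```text
time_s: 7.48
tool_pos: [0.5417, -0.0074, 0.056]
tool_rot: [-180.0, -0.0, 99.6]
force: [-4.1, -0.4, -1.2]
grip_width: 0.0154
```

Request:
move_arm(steps=[[0.8,0,0,0,0,0,0],[0.8,0,0,0,0,0,0],[0.8,0,0,0,0,0,0]])

```text
time_s: 7.73
tool_pos: [0.5418, -0.0074, 0.056]
tool_rot: [-180.0, -0.0, 99.6]
force: [-3.9, -0.1, -2.4]
grip_width: 0.0155
```

Request:
move_arm(steps=[[0.8,0,0,-0.5,0,0,0],[0.8,0,0,-2,0,0,0],[0.8,0,0,-3,0,0,0],[0.8,0,0,-3,0,0,0],[0.8,0,0,0,0,0,0]])

```text
time_s: 8.15
tool_pos: [0.5477, -0.0072, 0.1484]
tool_rot: [179.2, 0.0, 99.6]
force: [0.5, -1.0, -0.5]
grip_width: 0.0152
```

Run:
```python
from h import *
st()
d=cam('wrist'); save(d,'w10.png')
s=cam('side'); crop(s,240,140,440,330,4,'s10.png')
```

```text
8.15 [ 0.5477 -0.0072  0.1484] [1.792e+02 1.000e-02 9.958e+01] F [ 0.5 -1.  -0.5] g 0.0152 q [-30.    8.6  30.7 105.   -4.9  66.9  11.9]
```

View pics/w10.png

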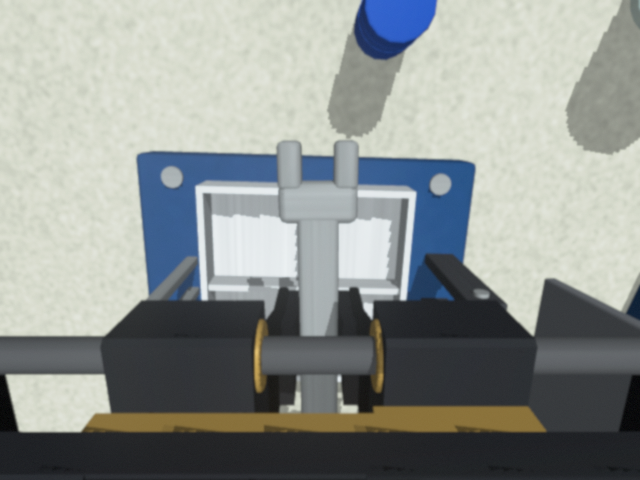

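View pics/s10.png

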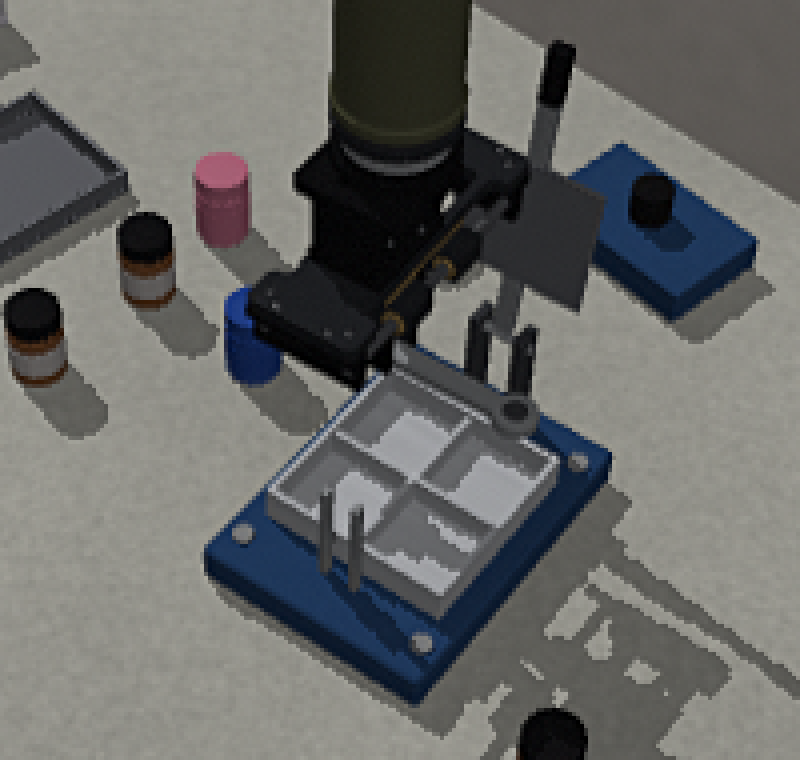

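Run:
```python
from h import *
st()
plan([(0.492,0.3934,0.13,176.4)],0.8)
```

```text
8.25 [ 0.5444 -0.007   0.1435] [ 1.7964e+02 -1.0000e-02  9.9600e+01] F [ 0.1  0.7 -1.6] g 0.0158 q [-30.    8.8  30.6 105.3  -4.9  66.8  11.9]
[[0.8,3.36,0.13,0.11,0.0,0.0,-0.112],[0.8,3.33,0.5,0.11,0.0,0.0,-0.112],[0.8,3.25,0.87,0.11,0.0,0.0,-0.112],[0.8,3.13,1.23,0.12,0.0,0.001,-0.112],[0.8,2.98,1.57,0.12,0.001,0.0,-0.112]]
[[0.8,2.78,1.89,0.12,0.0,0.001,-0.111],[0.8,2.56,2.19,0.12,0.001,0.0,-0.112],[0.8,2.3,2.46,0.11,0.001,0.001,-0.111],[0.8,2.01,2.7,0.12,0.0,0.0,-0.112],[0.8,1.69,2.91,0.11,0.001,0.001,-0.111]]
[[0.8,1.36,3.07,0.11,0.0,0.0,-0.112],[0.8,1.01,3.21,0.12,0.001,0.001,-0.111]]
```

Request:
move_arm(steps=[[0.8,3.35,0.15,0.1,0,0,-0.112],[0.8,3.3,0.5,0.1,0,0,-0.112],[0.8,3.25,0.85,0.1,0,0,-0.112],[0.8,3.15,1.25,0.1,0,0,-0.112],[0.8,3.0,1.55,0.1,0,0,-0.112]])

```text
time_s: 8.67
tool_pos: [0.5196, 0.161, 0.1351]
tool_rot: [-180.0, -0.0, 132.0]
force: [0.3, 1.5, -1.2]
grip_width: 0.0156
```

Request:
move_arm(steps=[[0.8,2.8,1.9,0.1,0,0,-0.111],[0.8,2.55,2.2,0.1,0,0,-0.112],[0.8,2.3,2.45,0.1,0,0,-0.111],[0.8,2.0,2.7,0.1,0,0,-0.112],[0.8,1.7,2.9,0.1,0,0,-0.111]])

```text
time_s: 9.08
tool_pos: [0.4976, 0.3278, 0.1298]
tool_rot: [-180.0, -0.0, 163.9]
force: [1.7, 0.3, -2.1]
grip_width: 0.0153
```

Request:
move_arm(steps=[[0.8,1.35,3.05,0.1,0,0,-0.112],[0.8,1.0,3.2,0.1,0,0,-0.111],[0.8,0,0,0,0,0,0],[0.8,0,0,0,0,0,0],[0.8,0,0,0,0,0,0]])

```text
time_s: 9.5
tool_pos: [0.4897, 0.3917, 0.1278]
tool_rot: [-179.9, -0.0, 176.3]
force: [-0.1, -0.2, -1.3]
grip_width: 0.0153
```

Run:
```python
from h import *
st()
d=cam('wrist'); save(d,'w11.png'); d=cam('top'); crop(d,60,150,260,320,4,'t11.png'); st()
plan([(0.492,0.3934,0.02,176.4)],0.8)
```

```text
9.5 [0.4897 0.3917 0.1278] [-1.7989e+02 -4.0000e-02  1.7631e+02] F [-0.1 -0.2 -1.3] g 0.0153 q [-48.1  19.    8.6  93.5  -3.   67.8  47.4]
9.6 [0.4906 0.3907 0.1285] [-179.92   -0.    176.19] F [-0.5 -0.1 -1.3] g 0.0154 q [-48.1  18.9   8.7  93.5  -3.   67.9  47.4]
[[0.8,-0.04,0.1,3.62,0.0,0.0,-0.001],[0.8,-0.04,0.1,3.62,-0.001,0.0,-0.001],[0.8,-0.05,0.09,3.61,0.0,0.0,-0.002]]
```

View pics/w11.png

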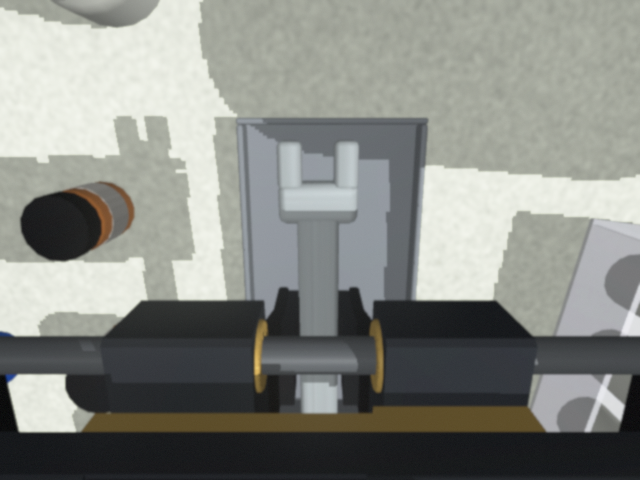

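View pics/t11.png

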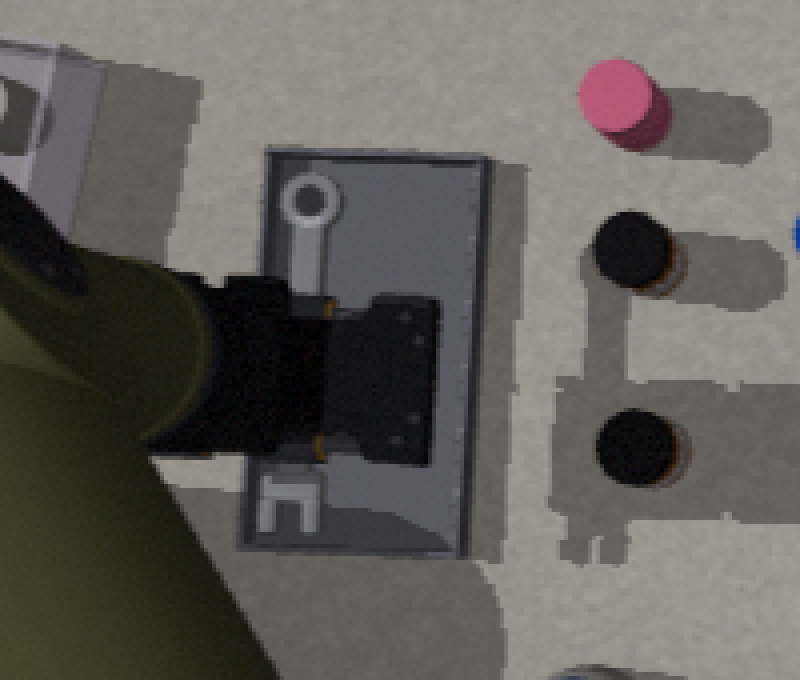

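Request:
move_arm(steps=[[0.8,0,0.1,3.6,0,0,0],[0.8,0,0.1,3.6,0,0,0],[0.8,-0.1,0.1,2.6,0,0,0],[0.8,0,0,0.8,0,0,0],[0.8,0,0,0.3,0,0,0]])

```text
time_s: 10.02
tool_pos: [0.4904, 0.3931, 0.0181]
tool_rot: [-179.8, -0.1, 176.2]
force: [-0.7, -0.2, -1.0]
grip_width: 0.0154
```

Request:
move_arm(steps=[[0.8,0,0,0.3,0,0,0],[0.8,0,0,0.3,0,0,0],[0.8,0,0,0.2,0,0,0],[0.8,0,0,0,0,0,0]])

```text
time_s: 10.35
tool_pos: [0.4918, 0.396, 0.0134]
tool_rot: [179.9, 0.1, 176.3]
force: [0.5, -0.1, -1.6]
grip_width: 0.0154
```

Request:
move_arm(steps=[[0.8,0,0,0.2,0,0,0],[0.8,0,0,0.2,0,0,0],[0.8,0,0,0.2,0,0,0],[0.8,0,0,0,0,0,0]])

```text
time_s: 10.68
tool_pos: [0.4908, 0.3954, 0.0058]
tool_rot: [-180.0, -0.0, 176.3]
force: [-0.2, 0.4, -0.3]
grip_width: 0.0153
```

Request:
move_arm(steps=[[4.5,0,0,0,0,0,0],[4.5,0,0,0,0,0,0],[4.5,0,0,0,0,0,0],[4.5,0,0,0,0,0,0],[4.5,0,0,-1,0,0,0]])

```text
time_s: 11.1
tool_pos: [0.4899, 0.3945, 0.0147]
tool_rot: [-179.9, -0.1, 176.3]
force: [-1.1, -1.0, -0.4]
grip_width: 0.04
```

Request:
move_arm(steps=[[6.5,0,0,-3,0,0,0],[6.5,0,0,-4,0,0,0],[6.5,0,0,-3.5,0,0,0],[6.5,0,0,0,0,0,0],[6.5,0,0,0,0,0,0]])

```text
time_s: 11.52
tool_pos: [0.4929, 0.397, 0.1254]
tool_rot: [179.7, 0.3, 176.3]
force: [-0.9, 0.4, -1.2]
grip_width: 0.0634
```

Run:
```python
from h import *
st()
d=cam('wrist'); save(d,'w12.png'); st()
t=cam('top'); save(t,'t12.png')
im=t['img'].astype(int)
for c,s in blobs(im.max(2)<28): 
    if 200<s[4]<300 or s[4]>1e9: print(c,s,plane(t,c[0]+.3,c[1]+.4,.062).round(4))
```

```text
11.52 [0.4929 0.397  0.1254] [179.7    0.28 176.34] F [-0.9  0.4 -1.2] g 0.0634 q [-48.2  19.4   8.6  93.3  -3.1  67.2  47.4]
11.57 [0.4916 0.3959 0.1229] [1.7988e+02 1.0000e-01 1.7634e+02] F [-0.2 -0.3 -0.7] g 0.0639 q [-48.2  19.5   8.5  93.4  -3.1  67.1  47.4]
[217.6 212. ] [209 203  18  19 269] [0.5625 0.2389 0.062 ]
[445.2 256.7] [436 248  19  19 269] [ 0.4558 -0.2311  0.062 ]
[218.5 261.5] [209 253  20  18 279] [0.459  0.2379 0.062 ]
```

View pics/w12.png

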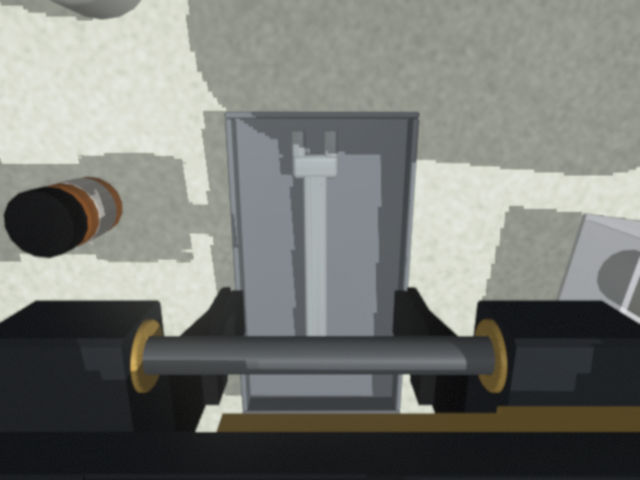

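View pics/t12.png

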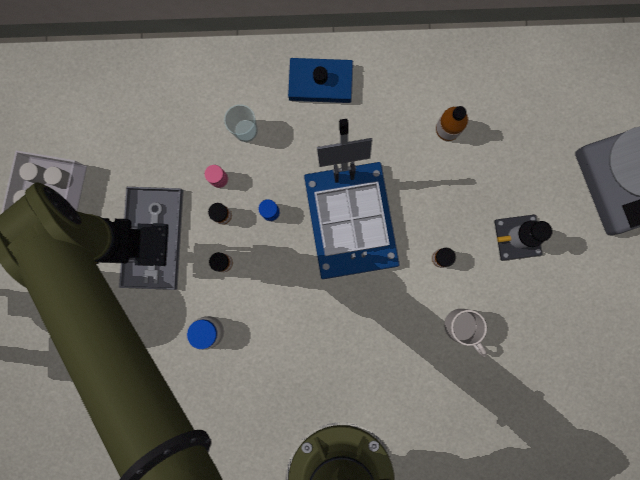

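Run:
```python
from h import *
st()
plan([(0.5625,0.239,0.13,187.9)],8.7)
```

```text
11.62 [0.4908 0.3953 0.1212] [-1.8000e+02 -1.0000e-02  1.7635e+02] F [ 0.6 -0.2 -0.6] g 0.0645 q [-48.2  19.6   8.5  93.5  -3.1  67.1  47.4]
[[8.7,-1.63,-3.03,-0.18,0.0,0.0,-0.04],[8.7,-1.51,-3.09,-0.17,0.0,0.0,-0.04],[8.7,-1.38,-3.15,-0.18,0.0,0.0,-0.041],[8.7,-1.25,-3.2,-0.17,0.0,0.0,-0.04],[8.7,-1.13,-3.25,-0.18,0.0,0.0,-0.041]]
```

Request:
move_arm(steps=[[8.7,-1.65,-3.05,-0.2,0,0,-0.04],[8.7,-1.5,-3.1,-0.2,0,0,-0.04],[8.7,-1.4,-3.15,-0.2,0,0,-0.041],[8.7,-1.25,-3.2,-0.2,0,0,-0.04],[8.7,-1.15,-3.25,-0.1,0,0,-0.041]])

```text
time_s: 12.03
tool_pos: [0.5626, 0.237, 0.1286]
tool_rot: [-179.9, -0.2, -171.9]
force: [1.0, -0.1, 0.5]
grip_width: 0.0848
```

Request:
move_arm(steps=[[8.7,0,0,0,0,0,0],[8.7,0,0,0,0,0,0],[8.7,0,0,0,0,0,0],[8.7,0,0,0,0,0,0]])

```text
time_s: 12.37
tool_pos: [0.5619, 0.2406, 0.1291]
tool_rot: [180.0, -0.1, -172.0]
force: [0.3, 1.1, 0.9]
grip_width: 0.0871
```

Run:
```python
from h import *
st()
d=cam('wrist'); save(d,'w13.png'); st()
for p in [(.5625,.239,.062),(.5625,.239,0)]: print(proj(d,p))
```

```text
12.37 [0.5619 0.2406 0.1291] [ 1.7998e+02 -1.2000e-01 -1.7195e+02] F [0.3 1.1 0.9] g 0.0871 q [-35.3  17.2  11.6  95.9  -3.8  67.4  75.3]
12.42 [0.562  0.2408 0.1293] [ 1.7998e+02 -9.0000e-02 -1.7192e+02] F [ 0.1 -0.7  0.5] g 0.0867 q [-35.4  17.2  11.6  95.9  -3.7  67.4  75.3]
[316.04306234 261.24557125]
[316.45937982 234.61230605]
```

View pics/w13.png

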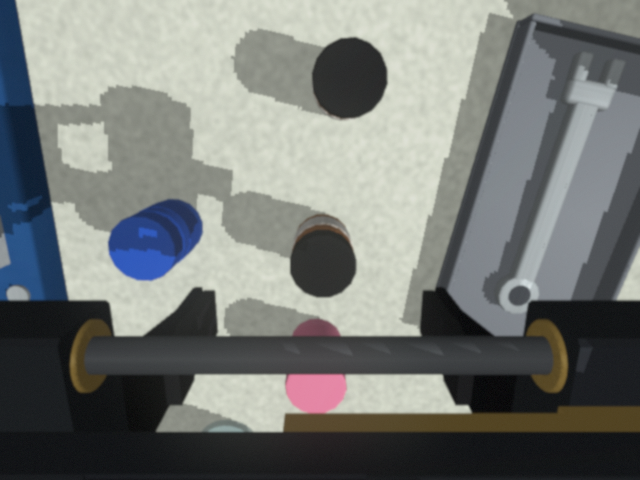

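Request:
move_arm(steps=[[8.7,-0.1,0.1,3,0,0,0],[8.7,0,0,3.5,0,0,0],[8.7,0,0,2,0,0,0],[8.7,0,0,0.8,0,0,0],[8.7,0,0,0,0,0,0]])

```text
time_s: 12.83
tool_pos: [0.5618, 0.2406, 0.0346]
tool_rot: [-179.9, -0.3, -172.0]
force: [-0.8, 0.8, -0.1]
grip_width: 0.0868
```

Request:
move_arm(steps=[[3.2,0,0,0,0,0,0],[3.2,0,0,0,0,0,0],[3.2,0,0,0,0,0,0],[3.2,0,0,0,0,0,0],[3.2,0,0,0,0,0,0]], force=20)

```text
time_s: 13.25
tool_pos: [0.5648, 0.2404, 0.0384]
tool_rot: [180.0, 0.1, -172.1]
force: [0.1, 0.3, -0.5]
grip_width: 0.0613
```

Request:
move_arm(steps=[[3.2,0,0,0,0,0,0],[3.2,0,0,0,0,0,0],[3.2,0,0,0,0,0,0],[3.2,0,0,0,0,0,0],[3.2,0,0,0,0,0,0]])

```text
time_s: 13.67
tool_pos: [0.5642, 0.2405, 0.0374]
tool_rot: [180.0, 0.0, -172.1]
force: [-0.2, 1.4, 1.6]
grip_width: 0.0392
```

Run:
```python
from h import *
st()
d=cam('wrist'); save(d,'w14.png');s=cam('side'); crop(s,190,140,350,260,5,'s14.png')
```

```text
13.67 [0.5642 0.2405 0.0374] [ 1.7997e+02  2.0000e-02 -1.7207e+02] F [-0.2  1.4  1.6] g 0.0392 q [-34.7  22.6  11.1 100.2  -5.1  57.6  76.2]
```

View pics/w14.png

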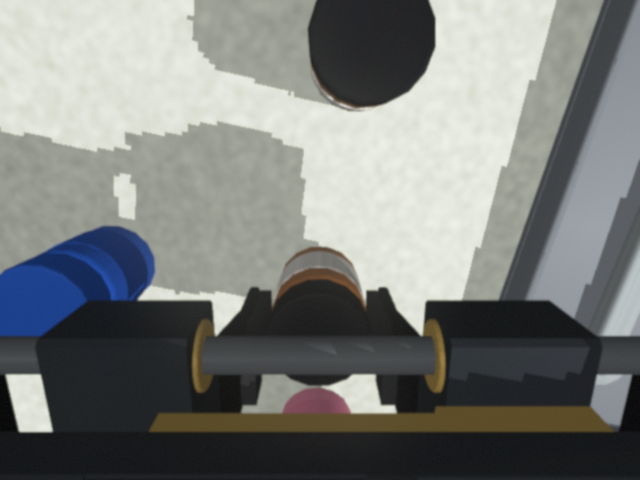

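View pics/s14.png

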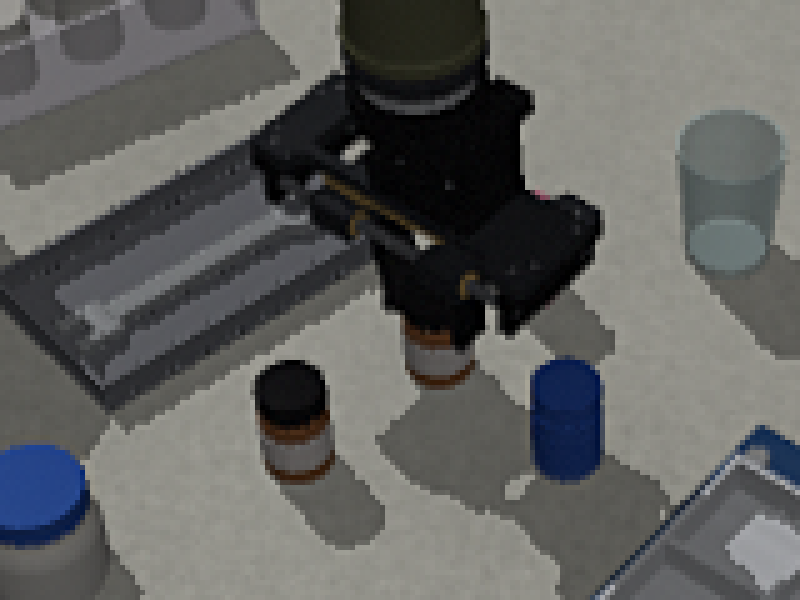

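Run:
```python
from h import *
st()
plan([(0.5642,0.2405,0.09,187.9),(0.565,0.2,0.15,187.9),(0.571,-0.0036,0.13,187.9)],3.2)
```

```text
13.77 [0.5642 0.2405 0.0374] [ 1.7997e+02  2.0000e-02 -1.7207e+02] F [-0.1  1.1  1.5] g 0.0396 q [-34.7  22.6  11.1 100.2  -5.1  57.6  76.2]
[[3.2,0.0,0.0,-2.63,0.0,0.0,0.0],[3.2,0.0,0.0,-2.63,0.001,0.0,0.0],[3.2,0.24,-2.01,-3.0,0.0,0.0,0.0],[3.2,0.23,-2.01,-3.0,0.0,0.0,0.0],[3.2,0.37,-3.37,0.33,0.0,0.0,0.0]]
[[3.2,0.37,-3.38,0.34,0.0,0.0,0.0],[3.2,0.37,-3.37,0.33,0.0,0.0,0.0],[3.2,0.37,-3.38,0.34,0.0,0.0,0.0],[3.2,0.37,-3.37,0.33,0.0,0.0,0.0],[3.2,0.37,-3.38,0.34,0.0,0.0,0.0]]
```

Request:
move_arm(steps=[[3.2,0,0,-1.5,0,0,0],[3.2,0,0,-3.5,0,0,0],[3.2,0.25,-2,-3.3,0,0,0],[3.2,0.25,-2,-3,0,0,0],[3.2,0.35,-3.35,0.3,0,0,0]])

```text
time_s: 14.18
tool_pos: [0.5694, 0.17, 0.1543]
tool_rot: [179.7, 0.7, -171.8]
force: [2.0, -0.1, 0.4]
grip_width: 0.0394
```

Request:
move_arm(steps=[[3.2,0.35,-3.4,0.3,0,0,0],[3.2,0.35,-3.4,0.3,0,0,0],[3.2,0.35,-3.4,0.3,0,0,0],[3.2,0.35,-3.4,0.3,0,0,0],[3.2,0.35,-3.4,0.3,0,0,0]])

```text
time_s: 14.6
tool_pos: [0.5711, -0.0067, 0.1316]
tool_rot: [-180.0, -0.1, -172.1]
force: [0.5, -0.4, 0.1]
grip_width: 0.0394
```

Request:
move_arm(steps=[[3.2,0,0,0,0,0,0],[3.2,0,0,0,0,0,0],[3.2,0,0,0,0,0,0],[3.2,0,0,0,0,0,0]])

```text
time_s: 14.93
tool_pos: [0.5717, -0.003, 0.1319]
tool_rot: [180.0, -0.0, -172.0]
force: [1.0, -0.0, -1.1]
grip_width: 0.0392
```

Run:
```python
from h import *
st()
d=cam('wrist'); save(d,'w15.png')
c,s=np.cos(np.radians(7.86)),np.sin(np.radians(7.86))
def W(x,y,z): return np.array([.5424+c*x-s*y,-.0408+s*x+c*y,z])
for p in [(.068,.068,.056),(-.068,.068,.056),(-.068,-.068,.056),(0,0,.053),(0,.068,.056)]: print(p,proj(d,W(*p)).round(1))
plan([(0.571,-0.0036,0.072,187.9)],3.2)
```

```text
14.93 [ 0.5717 -0.003   0.1319] [ 1.7995e+02 -2.0000e-02 -1.7196e+02] F [ 1.  -0.  -1.1] g 0.0392 q [-19.7  12.6  19.8 101.7  -4.7  66.5  99.5]
(0.068, 0.068, 0.056) [373.9 307.7]
(-0.068, 0.068, 0.056) [384.3  73.2]
(-0.068, -0.068, 0.056) [129.1  72.1]
(0, 0, 0.053) [261.8 198.3]
(0, 0.068, 0.056) [378.7 199.5]
[[3.2,0.05,-0.03,3.0,0.0,0.0,0.001],[3.2,0.04,-0.04,3.0,0.001,0.0,0.002]]
```

View pics/w15.png

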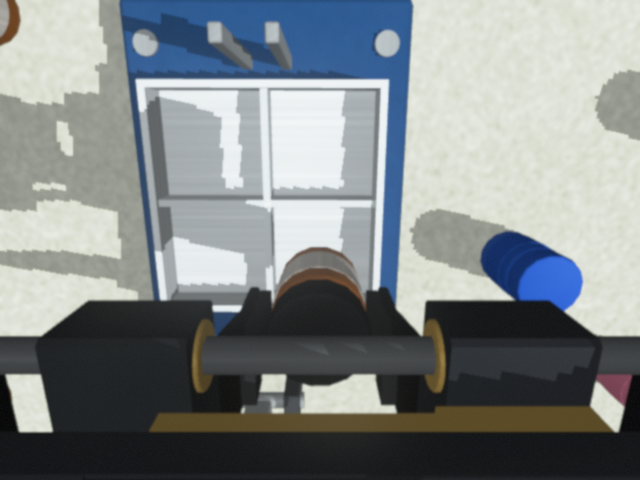

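Request:
move_arm(steps=[[3.2,0.05,0,2.5,0,0,0],[3.2,0,0,2.0,0,0,0],[3.2,0,0,0.8,0,0,0],[3.2,0,0,0.5,0,0,0],[3.2,0,0,0,0,0,0]])

```text
time_s: 15.4
tool_pos: [0.5709, -0.004, 0.0734]
tool_rot: [180.0, -0.1, -172.0]
force: [0.0, 0.5, -1.2]
grip_width: 0.0396
```

Request:
move_arm(steps=[[3.2,0,0,0,0,0,0],[3.2,0,0,0,0,0,0]])

```text
time_s: 15.57
tool_pos: [0.5724, -0.0045, 0.0754]
tool_rot: [-180.0, 0.1, -172.1]
force: [0.8, 0.1, -1.4]
grip_width: 0.0397
```

Run:
```python
from h import *
st()
d=cam('wrist'); save(d,'w16.png');s=cam('side'); crop(s,260,150,420,310,5,'s16.png')
```

```text
15.57 [ 0.5724 -0.0045  0.0754] [-1.8000e+02  1.2000e-01 -1.7206e+02] F [ 0.8  0.1 -1.4] g 0.0397 q [-19.1  16.   19.5 104.8  -6.1  60.1 100.7]
```

View pics/w16.png

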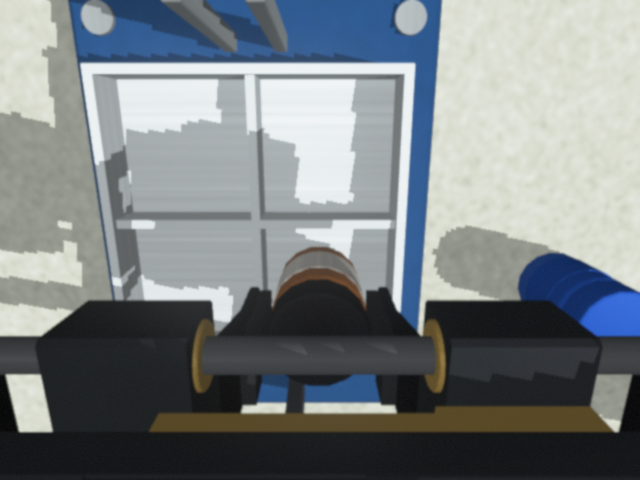

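View pics/s16.png

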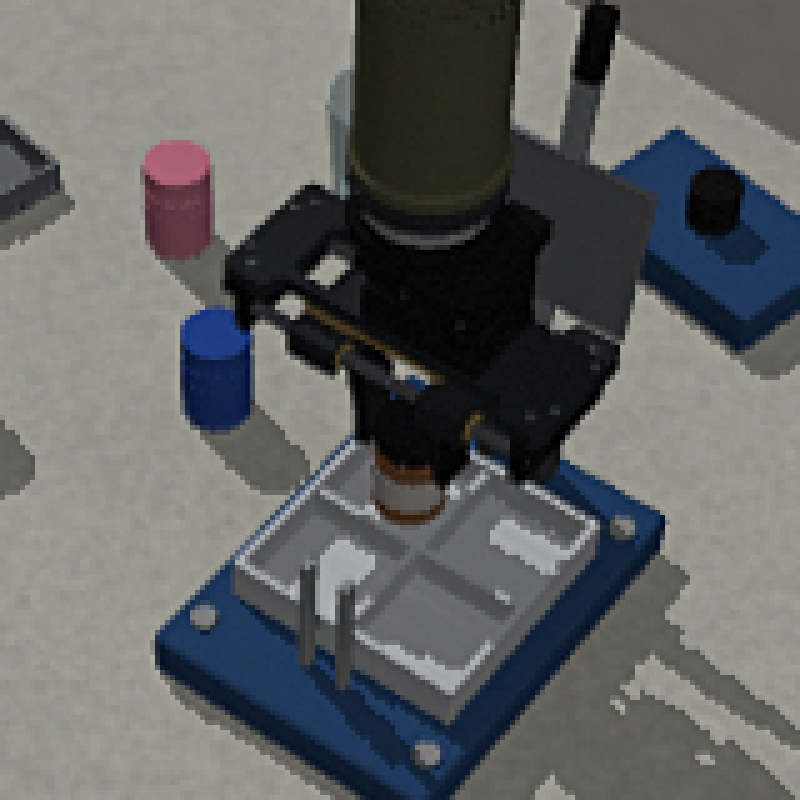

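Run:
```python
from h import *
s=cam('side')
for x,y in [(.5715,-.004)]:
  for z in (.034,.038,.05,.06,.07): print(z,((proj(s,(x,y,z))-[260,150])*5).round(0))
print('center', ((proj(s,(.5424,-.0408,.053))-[260,150])*5).round(0))
c,sn=np.cos(np.radians(7.86)),np.sin(np.radians(7.86))
for x,y in [(.068,.068),(-.068,.068),(-.068,-.068),(.068,-.068),(0,.068),(.068,0)]: print(x,y,((proj(s,(.5424+c*x-sn*y,-.0408+sn*x+c*y,.056))-[260,150])*5).round(0))
```

```text
0.034 [401. 504.]
0.038 [401. 499.]
0.05 [402. 485.]
0.06 [403. 473.]
0.07 [403. 460.]
center [415. 551.]
0.068 0.068 [385. 408.]
-0.068 0.068 [230. 567.]
-0.068 -0.068 [449. 700.]
0.068 -0.068 [599. 528.]
0 0.068 [310. 485.]
0.068 0 [490. 467.]
```

Request:
move_arm(steps=[[3.2,0.1,0,0.2,0,0,0],[3.2,0,0,0.2,0,0,0],[3.2,0,0,0,0,0,0],[3.2,0,0,0,0,0,0]])

```text
time_s: 16.05
tool_pos: [0.5709, -0.0048, 0.0713]
tool_rot: [180.0, 0.1, -172.1]
force: [-1.4, 0.4, 5.3]
grip_width: 0.0396
```

Request:
move_arm(steps=[[5.6,0,0,0,0,0,0],[5.6,0,0,0,0,0,0],[5.6,0,0,0,0,0,0],[5.6,0,0,0,0,0,0]])

```text
time_s: 16.38
tool_pos: [0.5703, -0.005, 0.0699]
tool_rot: [-180.0, -0.0, -172.1]
force: [-0.8, -0.2, -0.7]
grip_width: 0.0541
```

Request:
move_arm(steps=[[5.6,0,0,-1,0,0,0],[5.6,0,0,-2,0,0,0],[5.6,0,0,-3.5,0,0,0],[5.6,0,0,-2,0,0,0],[5.6,0,0,0,0,0,0]])

```text
time_s: 16.8
tool_pos: [0.5739, -0.0051, 0.1612]
tool_rot: [-180.0, 0.6, -172.1]
force: [0.3, -0.4, 0.9]
grip_width: 0.0557
```

Run:
```python
from h import *
st()
t=cam('top'); crop(t,180,100,480,320,2.6,'t17.png')
im=t['img'].astype(int)
for c,s in blobs(im.max(2)<28): 
    if 150<s[4]<320: print(c,s,plane(t,c[0]+.3,c[1]+.4,.062).round(4))
plan([(0.459,0.238,0.13,187.9)],8.7)
```

```text
16.8 [ 0.5739 -0.0051  0.1612] [-179.99    0.55 -172.1 ] F [ 0.3 -0.4  0.9] g 0.0557 q [-19.9  11.   20.1 100.   -4.1  69.1  99.2]
[319.9  75. ] [314  67  13  17 190] [0.8516 0.0172 0.062 ]
[445.2 256.7] [436 248  19  19 269] [ 0.4558 -0.2311  0.062 ]
[218.6 261.5] [210 253  19  18 268] [0.4589 0.2377 0.062 ]
[[8.7,1.13,3.66,0.4,0.0,0.001,0.0],[8.7,1.13,3.66,0.4,0.0,0.001,0.0],[8.7,1.13,3.66,0.41,0.0,0.001,0.0],[8.7,1.13,3.66,0.41,0.0,0.001,0.0],[8.7,1.13,3.66,0.41,0.0,0.001,0.0]]
[[8.7,1.13,3.67,0.4,0.0,0.001,0.0],[8.7,1.13,3.66,0.41,0.0,0.0,0.0]]
```

View pics/t17.png

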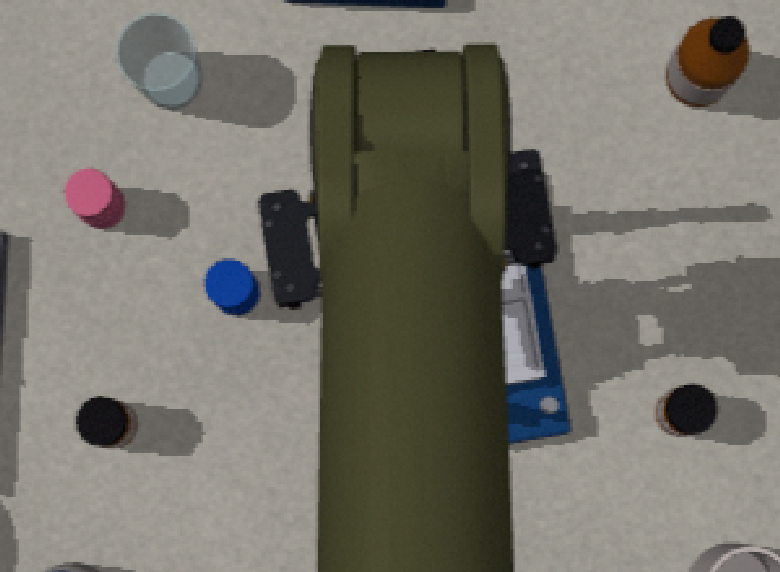

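Request:
move_arm(steps=[[5.6,1.15,3.65,0.4,0,0,0],[8.7,1.15,3.65,0.4,0,0,0],[8.7,1.15,3.65,0.4,0,0,0],[8.7,1.15,3.65,0.4,0,0,0],[8.7,1.15,3.65,0.4,0,0,0]])

```text
time_s: 17.27
tool_pos: [0.4866, 0.169, 0.1343]
tool_rot: [-180.0, -0.1, -172.1]
force: [0.7, 1.0, 0.2]
grip_width: 0.0752
```

Request:
move_arm(steps=[[8.7,1.15,3.65,0.4,0,0,0],[8.7,1.1,3.65,0.4,0,0,0],[8.7,0,0,0,0,0,0],[8.7,0,0,0,0,0,0],[8.7,0,0,0,0,0,0]])

```text
time_s: 17.68
tool_pos: [0.4558, 0.2364, 0.1266]
tool_rot: [-179.9, -0.1, -172.1]
force: [0.1, 0.3, 0.7]
grip_width: 0.0866
```

Run:
```python
from h import *
d=cam('wrist'); save(d,'w18.png'); st()
print(proj(d,(.459,.238,.062)))
t=cam('top'); crop(t,270,100,430,300,4,'t18.png')
plan([(0.4595,0.239,0.037,187.9)],8.7)
```

```text
17.73 [0.4563 0.2357 0.1268] [-1.7994e+02 -3.0000e-02 -1.7217e+02] F [-0.6  0.2 -0.8] g 0.0868 q [-37.8   5.8   7.9 109.4  -0.8  64.9  68.3]
[321.06353979 267.39326766]
[[8.7,-0.11,0.11,3.0,0.0,0.0,-0.001],[8.7,-0.12,0.1,3.0,0.0,0.0,-0.001],[8.7,-0.11,0.11,2.99,-0.001,0.0,0.0]]
```

View pics/w18.png

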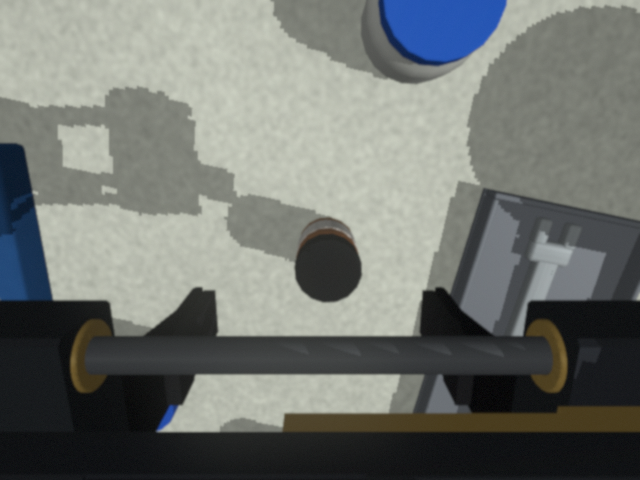

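View pics/t18.png

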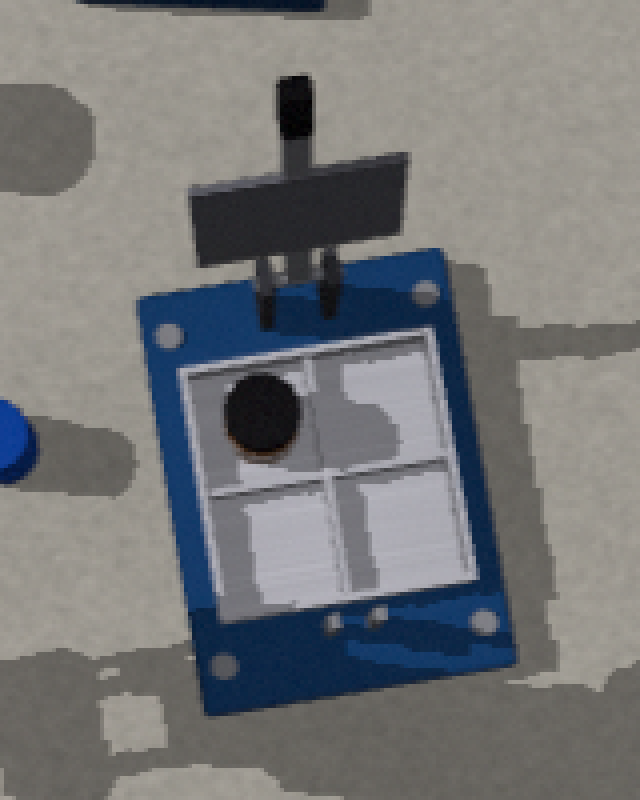

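Request:
move_arm(steps=[[8.7,-0.15,0.2,2.7,0,0,0],[8.7,-0.15,0.2,3.0,0,0,0],[8.7,0,0,2.2,0,0,0],[8.7,0,0,1.0,0,0,0],[8.7,0,0,0,0,0,0]])

```text
time_s: 18.2
tool_pos: [0.4572, 0.2391, 0.0358]
tool_rot: [-179.9, -0.3, -172.2]
force: [-0.4, -0.0, 0.2]
grip_width: 0.0869
```

Request:
move_arm(steps=[[3.2,0,0,0,0,0,0],[3.2,0,0,0,0,0,0],[3.2,0,0,0,0,0,0],[3.2,0,0,0,0,0,0],[3.2,0,0,0,0,0,0]])

```text
time_s: 18.62
tool_pos: [0.4591, 0.2419, 0.0392]
tool_rot: [179.9, 0.1, -172.1]
force: [0.3, -0.2, 0.7]
grip_width: 0.0616
```

Request:
move_arm(steps=[[3.2,0,0,0,0,0,0],[3.2,0,0,0,0,0,0],[3.2,0,0,0,0,0,0],[3.2,0,0,0,0,0,0],[3.2,0,0,0,0,0,0]])

```text
time_s: 19.03
tool_pos: [0.4585, 0.2416, 0.0383]
tool_rot: [180.0, 0.0, -172.1]
force: [-0.1, -0.2, 0.2]
grip_width: 0.04
```

Run:
```python
from h import *
st()
d=cam('wrist'); crop(d,160,200,480,440,2,'w19.png')
o=env.get_obs()['tool_pos']
plan([(o[0],o[1],0.10,187.9),(.463,.2,.15,187.9),(.505,-.0126,.13,187.9)],3.2)
```

```text
19.03 [0.4585 0.2416 0.0383] [ 1.7999e+02  1.0000e-02 -1.7208e+02] F [-0.1 -0.2  0.2] g 0.04 q [-37.6  12.3   7.6 113.4  -2.   54.4  68.9]
[[3.2,0.0,0.0,-3.09,0.0,0.0,0.0],[3.2,0.0,0.0,-3.08,0.0,0.0,0.0],[3.2,0.06,-2.09,-2.5,0.0,0.0,0.0],[3.2,0.06,-2.09,-2.5,0.0,0.0,0.0],[3.2,-0.2,-3.61,0.33,0.0,0.0,0.0]]
[[3.2,-0.21,-3.61,0.33,0.0,0.0,0.0],[3.2,-0.2,-3.6,0.33,0.0,0.0,0.0],[3.2,-0.21,-3.61,0.34,0.0,0.0,0.0],[3.2,-0.2,-3.6,0.33,0.0,0.0,0.0],[3.2,-0.21,-3.61,0.34,0.0,0.0,0.0]]
```

View pics/w19.png

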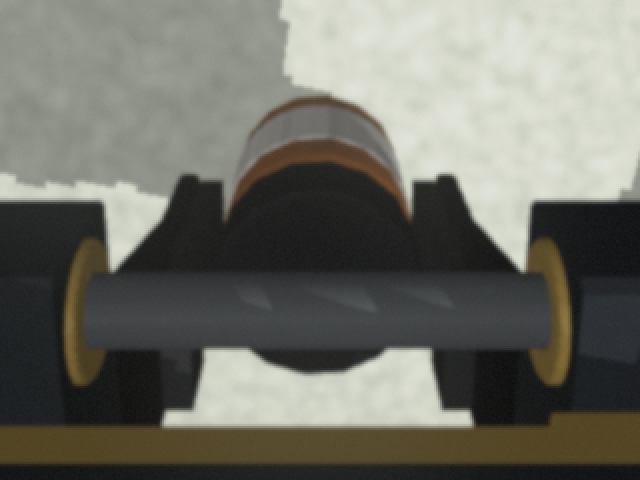

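Request:
move_arm(steps=[[3.2,0,0,-1,0,0,0],[3.2,0,0,-3,0,0,0],[3.2,0,-2.1,-3.6,0,0,0],[3.2,0,-2.1,-3.6,0,0,0],[3.2,-0.2,-3.6,0.3,0,0,0]])

```text
time_s: 19.5
tool_pos: [0.4751, 0.1689, 0.1556]
tool_rot: [179.7, 0.7, -171.8]
force: [2.4, 0.6, -0.2]
grip_width: 0.0393
```

Request:
move_arm(steps=[[3.2,-0.2,-3.6,0.3,0,0,0],[3.2,-0.2,-3.6,0.3,0,0,0],[3.2,-0.2,-3.6,0.3,0,0,0],[3.2,-0.2,-3.6,0.3,0,0,0],[3.2,-0.2,-3.6,0.3,0,0,0]])

```text
time_s: 19.92
tool_pos: [0.5058, -0.0141, 0.1328]
tool_rot: [180.0, 0.0, -172.1]
force: [0.4, 0.9, -1.1]
grip_width: 0.0395
```

Request:
move_arm(steps=[[3.2,0,0,0,0,0,0],[3.2,0,0,0,0,0,0],[3.2,0,0,0,0,0,0],[3.2,0,0,0,0,0,0],[3.2,0,0,0,0,0,0]])

```text
time_s: 20.33
tool_pos: [0.5058, -0.0107, 0.1323]
tool_rot: [180.0, 0.0, -171.9]
force: [-1.4, -0.7, -0.7]
grip_width: 0.0396
```

Run:
```python
from h import *
d=cam('wrist'); save(d,'w20.png')
st()
plan([(.5055,-.0126,.076,187.9)],3.2)
```

```text
20.38 [ 0.5057 -0.0109  0.1322] [ 179.98    0.   -171.93] F [0.2 0.4 0.1] g 0.0392 q [-22.    4.4  21.2 110.5  -1.8  65.4  98. ]
[[3.2,0.02,-0.08,2.81,0.0,0.0,0.001],[3.2,0.03,-0.09,2.81,0.0,0.0,0.002]]
```

View pics/w20.png

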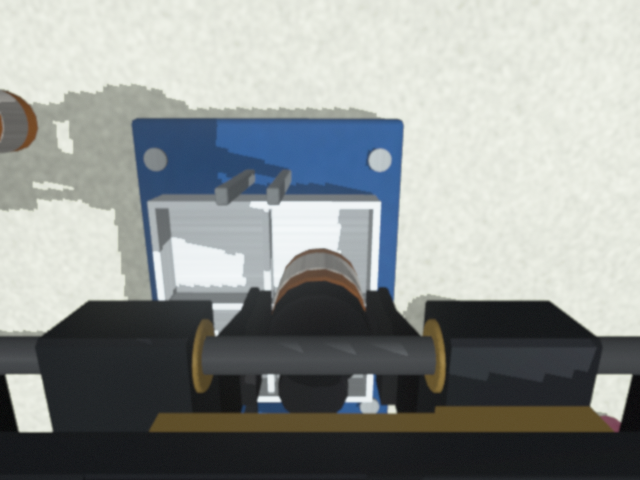

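Request:
move_arm(steps=[[3.2,0,-0.1,2.5,0,0,0],[3.2,0,-0.1,1.7,0,0,0],[3.2,0,0,0.8,0,0,0],[3.2,0,0,0.4,0,0,0],[3.2,0,0,0.3,0,0,0]])

```text
time_s: 20.8
tool_pos: [0.5062, -0.0139, 0.075]
tool_rot: [180.0, -0.0, -172.0]
force: [-1.1, -0.8, -1.1]
grip_width: 0.0393
```

Request:
move_arm(steps=[[3.2,0,0,0.3,0,0,0],[3.2,0,0,0,0,0,0],[3.2,0,0,0,0,0,0],[3.2,0,0,0,0,0,0]])

```text
time_s: 21.13
tool_pos: [0.5066, -0.0143, 0.0728]
tool_rot: [180.0, 0.1, -172.1]
force: [0.2, -0.9, -0.2]
grip_width: 0.0394
```

Request:
move_arm(steps=[[3.2,0,0,0.2,0,0,0],[3.2,0,0,0,0,0,0],[3.2,0,0,0,0,0,0]])

```text
time_s: 21.38
tool_pos: [0.507, -0.014, 0.072]
tool_rot: [180.0, 0.1, -172.1]
force: [-2.4, -0.3, 10.1]
grip_width: 0.0393
```

Request:
move_arm(steps=[[5.6,0,0,0,0,0,0],[5.6,0,0,0,0,0,0],[5.6,0,0,0,0,0,0],[5.6,0,0,0,0,0,0],[5.6,0,0,-0.5,0,0,0]])

```text
time_s: 21.8
tool_pos: [0.5052, -0.0144, 0.0743]
tool_rot: [-180.0, -0.1, -172.1]
force: [0.7, -0.5, 0.6]
grip_width: 0.0553
```

Request:
move_arm(steps=[[5.6,0,0,-2,0,0,0],[5.6,0,0,-3.5,0,0,0],[5.6,0,0,-3,0,0,0],[5.6,0,0,0,0,0,0],[5.6,0,0,0,0,0,0]])

```text
time_s: 22.22
tool_pos: [0.5076, -0.0143, 0.1623]
tool_rot: [180.0, 0.3, -172.1]
force: [-0.4, -0.8, 0.0]
grip_width: 0.056
```

Run:
```python
from h import *
st()
t=cam('top')
im=t['img'].astype(int)
for c,s in blobs(im.max(2)<28): 
    if 150<s[4]<320: print(c,s,plane(t,c[0]+.3,c[1]+.4,.062).round(4))
s=cam('side'); crop(s,240,150,440,350,4,'s21.png')
plan([(0.49,-0.12,0.16,97.9),(0.456,-0.231,0.13,7.9)],8.7)
```

```text
22.22 [ 0.5076 -0.0143  0.1623] [ 179.99    0.26 -172.08] F [-0.4 -0.8  0. ] g 0.056 q [-22.1   2.8  21.5 108.5  -1.1  68.7  97.7]
[319.9  75. ] [314  67  13  17 190] [0.8516 0.0172 0.062 ]
[445.2 256.7] [436 248  19  19 276] [ 0.4558 -0.2311  0.062 ]
[[8.7,0.21,-0.73,0.0,0.0,0.0,0.112],[8.7,0.13,-0.75,0.0,0.0,0.0,0.112],[8.7,0.05,-0.76,0.0,0.0,0.0,0.112],[8.7,-0.04,-0.76,0.0,0.0,0.0,0.112],[8.7,-0.12,-0.75,0.0,0.0,0.0,0.112]]
[[8.7,-0.21,-0.74,-0.01,0.0,0.0,0.112],[8.7,-0.29,-0.71,0.0,0.0,0.0,0.112],[8.7,-0.37,-0.67,-0.01,0.0,0.0,0.112],[8.7,-0.44,-0.62,0.0,0.0,0.0,0.113],[8.7,-0.51,-0.57,-0.01,0.0,0.0,0.112]]
[[8.7,-0.57,-0.51,0.0,0.0,0.0,0.113],[8.7,-0.62,-0.45,-0.01,0.0,0.0,0.112],[8.7,-0.66,-0.37,0.0,0.0,0.0,0.113],[8.7,-0.7,-0.3,-0.01,-0.001,0.0,0.112],[8.7,-0.75,-0.35,0.21,0.0,0.0,0.112]]
[[8.7,-0.79,-0.26,0.21,0.0,0.0,0.112],[8.7,-0.81,-0.17,0.21,0.0,0.0,0.112],[8.7,-0.83,-0.08,0.22,0.0,0.0,0.112],[8.7,-0.83,0.01,0.21,0.0,0.0,0.112],[8.7,-0.82,0.1,0.22,0.0,0.0,0.112]]
[[8.7,-0.81,0.19,0.21,0.0,0.0,0.112],[8.7,-0.78,0.28,0.22,0.0,0.0,0.112],[8.7,-0.74,0.37,0.21,0.0,0.0,0.112],[8.7,-0.7,0.45,0.22,0.0,0.0,0.113],[8.7,-0.64,0.53,0.21,0.0,0.0,0.112]]
[[8.7,-0.58,0.59,0.22,0.0,0.0,0.113],[8.7,-0.51,0.66,0.21,0.0,0.0,0.112],[8.7,-0.43,0.7,0.22,0.0,0.0,0.113]]
```

View pics/s21.png

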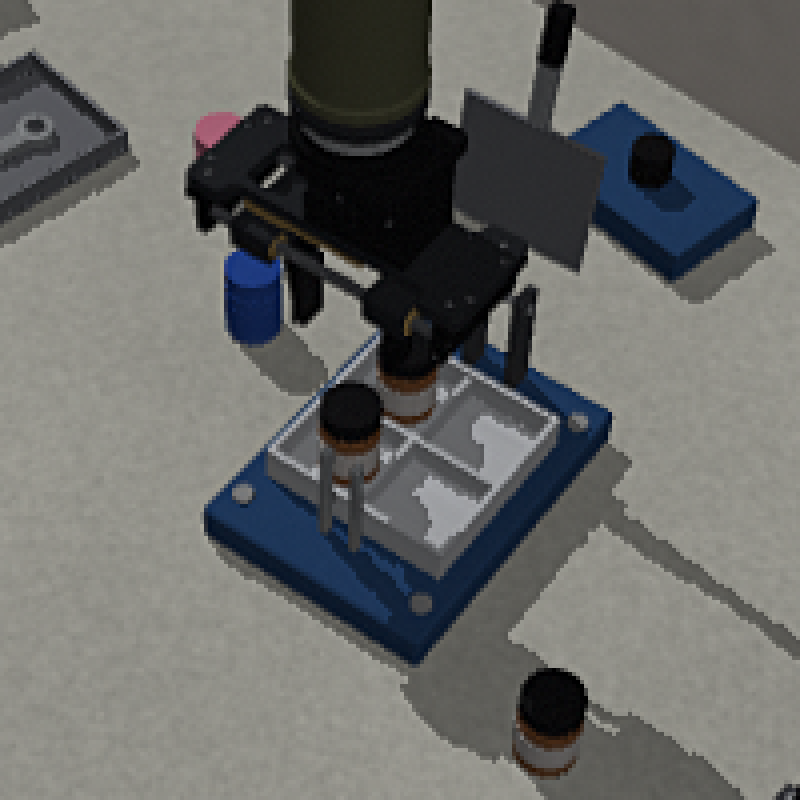

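Run:
```python
from h import *
st()
plan([(0.457,-0.231,0.13,187.9)],8.7)
```

```text
22.32 [ 0.5055 -0.0143  0.1595] [ 1.7999e+02 -6.0000e-02 -1.7208e+02] F [-0.4  0.2 -0.3] g 0.0556 q [-22.1   2.9  21.4 108.7  -1.2  68.7  97.7]
[[8.7,1.3,-3.47,0.49,0.0,0.0,0.0],[8.7,1.3,-3.46,0.49,0.0,0.0,0.0],[8.7,1.3,-3.47,0.49,0.0,0.0,0.0],[8.7,1.3,-3.46,0.49,0.0,0.0,0.0],[8.7,1.29,-3.47,0.5,0.0,0.0,0.0]]
[[8.7,1.3,-3.46,0.49,0.0,-0.001,0.0]]
```

Request:
move_arm(steps=[[5.6,1.3,-3.45,0.2,0,0,0],[5.6,1.3,-3.45,0.3,0,0,0],[8.7,1.3,-3.45,0.5,0,0,0],[8.7,1.3,-3.45,0.5,0,0,0],[8.7,1.3,-3.5,0.5,0,0,0]])

```text
time_s: 22.73
tool_pos: [0.4638, -0.1957, 0.1384]
tool_rot: [179.9, -0.1, -172.0]
force: [1.5, 0.1, 0.1]
grip_width: 0.0687
```

Request:
move_arm(steps=[[8.7,1.3,-3.5,0.5,0,0,0],[8.7,0,0,0.4,0,0,0],[8.7,0,0,0,0,0,0],[8.7,0,0,0,0,0,0],[8.7,0,0,0,0,0,0]])

```text
time_s: 23.15
tool_pos: [0.4576, -0.2295, 0.1304]
tool_rot: [179.9, -0.1, -172.0]
force: [0.7, -0.1, 0.0]
grip_width: 0.0864
```

Run:
```python
from h import *
d=cam('wrist'); save(d,'w22.png'); st()
print(proj(d,(.4558,-.231,.062)))
plan([(0.457,-0.231,0.038,187.9)],8.7)
t=cam('top'); crop(t,270,100,490,350,3,'t22.png')
```

```text
23.2 [ 0.4579 -0.2294  0.1307] [ 1.7996e+02 -3.0000e-02 -1.7193e+02] F [ 0.5 -0.2  0.7] g 0.0865 q [ -7.9   5.6  33.5 110.1  -3.4  65.3 125. ]
[316.61242595 256.50127635]
[[8.7,0.03,-0.05,3.09,0.0,0.0,0.001],[8.7,0.04,-0.05,3.09,0.0,0.0,0.001],[8.7,0.03,-0.05,3.09,0.001,-0.001,0.001]]
```

View pics/w22.png

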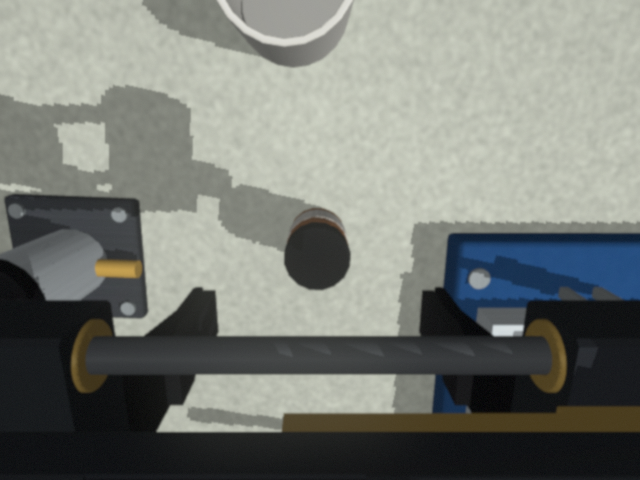

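View pics/t22.png

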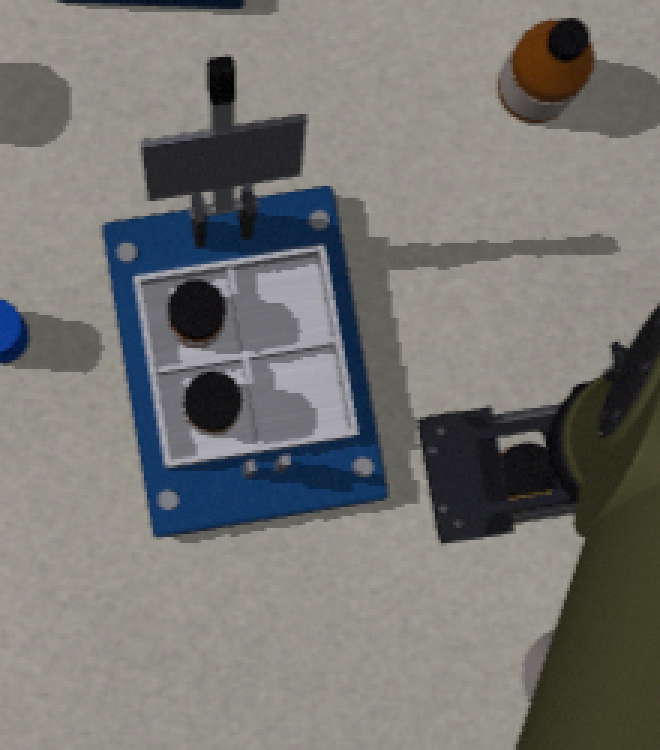

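Request:
move_arm(steps=[[8.7,0.1,-0.1,2.7,0,0,0],[8.7,0,-0.1,3.2,0,0,0],[8.7,0,0,2.3,0,0,0],[8.7,0,0,1.0,0,0,0],[8.7,0,0,0,0,0,0]])

```text
time_s: 23.67
tool_pos: [0.4553, -0.2316, 0.037]
tool_rot: [179.9, -0.2, -172.0]
force: [0.2, 0.8, 0.7]
grip_width: 0.0868
```

Request:
move_arm(steps=[[3.2,0,0,0,0,0,0],[3.2,0,0,0,0,0,0],[3.2,0,0,0,0,0,0],[3.2,0,0,0,0,0,0],[3.2,0,0,0,0,0,0]])

```text
time_s: 24.08
tool_pos: [0.4576, -0.2334, 0.0401]
tool_rot: [-180.0, 0.1, -172.1]
force: [0.4, -0.5, 0.3]
grip_width: 0.062
```

Request:
move_arm(steps=[[3.2,0,0,0,0,0,0],[3.2,0,0,0,0,0,0],[3.2,0,0,0,0,0,0],[3.2,0,0,0,0,0,0],[3.2,0,0,0,0,0,0]])

```text
time_s: 24.5
tool_pos: [0.4568, -0.233, 0.0392]
tool_rot: [180.0, 0.0, -172.1]
force: [0.3, 1.0, 2.0]
grip_width: 0.0395
```

Run:
```python
from h import *
st()
d=cam('wrist'); crop(d,160,200,480,440,2,'w23.png')
o=env.get_obs()['tool_pos']
plan([(o[0],o[1],0.10,187.9),(.463,-.2,.16,187.9),(.5145,-.08,.13,187.9)],3.2)
```

```text
24.5 [ 0.4568 -0.233   0.0392] [ 179.98    0.   -172.07] F [0.3 1.  2. ] g 0.0395 q [ -5.9  12.9  33.1 114.9  -8.6  54.6 129.5]
[[3.2,0.0,0.0,-3.04,0.0,0.0,0.0],[3.2,0.0,0.0,-3.04,0.0,0.0,0.0],[3.2,-0.53,1.59,-3.0,0.0,0.0,0.0],[3.2,-0.54,1.6,-3.0,0.0,0.0,0.0],[3.2,-1.69,2.79,0.75,0.0,0.0,0.0]]
[[3.2,-1.69,2.79,0.75,0.0,0.0,0.0],[3.2,-1.69,2.8,0.75,0.0,0.0,0.0],[3.2,-1.68,2.79,0.76,0.0,0.0,0.0]]
```

View pics/w23.png

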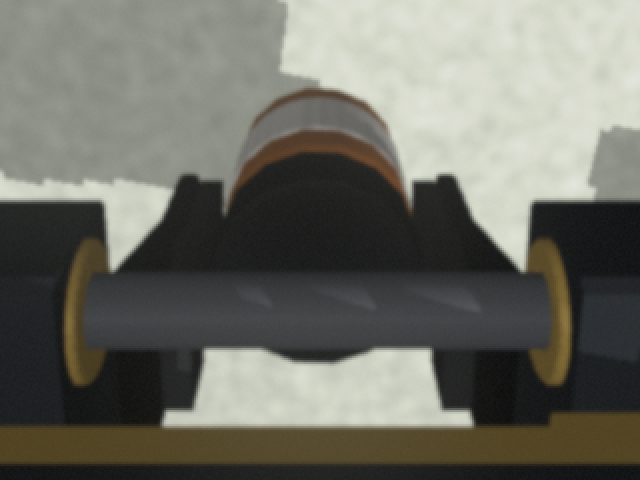

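Request:
move_arm(steps=[[3.2,0,0,-1.5,0,0,0],[3.2,0,0,-3.5,0,0,0],[3.2,-0.55,1.6,-3.5,0,0,0],[3.2,-0.55,1.6,-3.5,0,0,0],[3.2,-1.7,2.8,0.7,0,0,0]])

```text
time_s: 24.97
tool_pos: [0.4798, -0.1747, 0.1602]
tool_rot: [-179.7, 0.7, -172.5]
force: [2.3, -1.2, -0.6]
grip_width: 0.0396
```

Request:
move_arm(steps=[[3.2,-1.7,2.8,0.7,0,0,0],[3.2,-1.7,2.8,0.7,0,0,0],[3.2,-1.7,2.8,0.7,0,0,0],[3.2,0,0,0,0,0,0],[3.2,0,0,0,0,0,0]])

```text
time_s: 25.38
tool_pos: [0.5151, -0.0775, 0.1301]
tool_rot: [-180.0, -0.1, -171.8]
force: [1.3, -0.9, -1.0]
grip_width: 0.0394
```

Request:
move_arm(steps=[[3.2,0,0,0,0,0,0],[3.2,0,0,0,0,0,0],[3.2,0,0,0,0,0,0]])

```text
time_s: 25.63
tool_pos: [0.5149, -0.0813, 0.1313]
tool_rot: [-180.0, 0.0, -172.2]
force: [-0.7, -0.7, -0.5]
grip_width: 0.0399
```

Run:
```python
from h import *
d=cam('wrist'); save(d,'w24.png')
st()
plan([(.514,-.080,.077,187.9)],3.2)
```

```text
25.68 [ 0.515  -0.0811  0.1314] [-1.7999e+02  3.0000e-02 -1.7222e+02] F [-0.4 -0.5 -1.3] g 0.0393 q [-18.4   6.5  26.2 108.8  -3.2  65.4 106.7]
[[3.2,0.04,0.06,2.72,0.0,0.0,-0.001],[3.2,0.05,0.06,2.72,0.0,0.001,-0.001]]
```

View pics/w24.png

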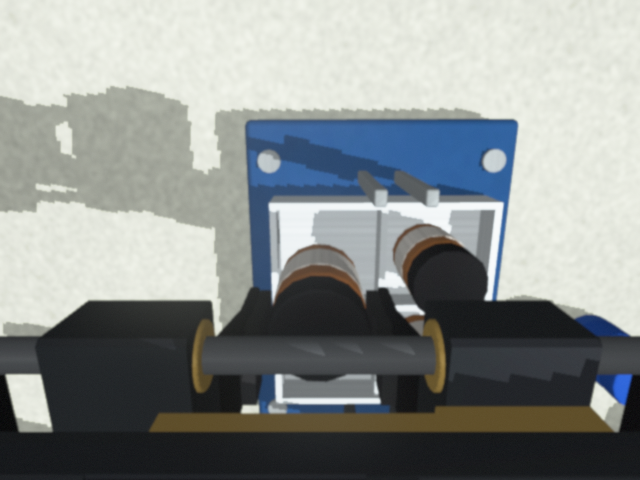

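Jar hangs over the free front-right pocket, clear of its neighbour; lowering.

Request:
move_arm(steps=[[3.2,0,0.1,2.2,0,0,0],[3.2,0,0,1.8,0,0,0],[3.2,0,0,0.8,0,0,0],[3.2,0,0,0.4,0,0,0],[3.2,0,0,0.3,0,0,0]])

```text
time_s: 26.1
tool_pos: [0.515, -0.0792, 0.0761]
tool_rot: [-180.0, -0.0, -172.1]
force: [-0.3, -0.1, -0.4]
grip_width: 0.0396
```

Request:
move_arm(steps=[[3.2,0,0,0.2,0,0,0],[3.2,0,0,0,0,0,0],[3.2,0,0,0,0,0,0],[3.2,0,0,0,0,0,0]])

```text
time_s: 26.43
tool_pos: [0.5156, -0.0788, 0.0748]
tool_rot: [-180.0, 0.1, -172.1]
force: [0.0, 0.3, -1.2]
grip_width: 0.0395
```

Request:
move_arm(steps=[[3.2,0,0,0.2,0,0,0],[3.2,0,0,0,0,0,0],[3.2,0,0,0,0,0,0]])

```text
time_s: 26.68
tool_pos: [0.5159, -0.0786, 0.0731]
tool_rot: [180.0, 0.1, -172.1]
force: [-0.5, 1.0, 4.5]
grip_width: 0.0394
```

Contact; release with a small opening.

Request:
move_arm(steps=[[5,0,0,0,0,0,0],[5,0,0,0,0,0,0],[5,0,0,0,0,0,0],[5,0,0,0,0,0,0],[5,0,0,-0.5,0,0,0]])

```text
time_s: 27.1
tool_pos: [0.514, -0.0787, 0.0762]
tool_rot: [180.0, -0.1, -172.1]
force: [-0.4, 0.2, -0.3]
grip_width: 0.0495
```

Request:
move_arm(steps=[[5,0,0,-1.5,0,0,0],[5,0,0,-3,0,0,0],[5,0,0,-3.5,0,0,0],[5,0,0,-3,0,0,0],[5,0,0,0,0,0,0]])

```text
time_s: 27.52
tool_pos: [0.5189, -0.0794, 0.1939]
tool_rot: [-179.9, 0.6, -172.1]
force: [1.1, 0.1, -0.4]
grip_width: 0.0499
```

Run:
```python
from h import *
st()
s=cam('side'); crop(s,240,100,440,300,4,'s25.png')
d=cam('wrist'); save(d,'w25.png')
print(((proj(s,(.72,-.02,.30))-[240,100])*4))
```

```text
27.52 [ 0.5189 -0.0794  0.1939] [-179.93    0.64 -172.1 ] F [ 1.1  0.1 -0.4] g 0.0499 q [-19.2   3.3  26.1 104.4  -1.6  72.  105.3]
[607.64638719 201.86636429]
```

View pics/s25.png

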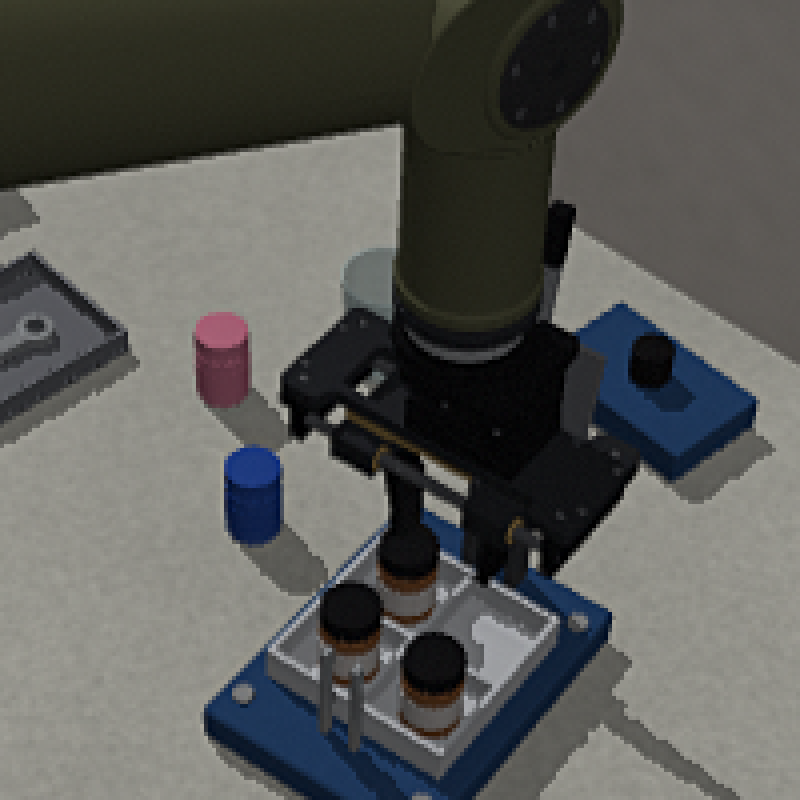

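View pics/w25.png

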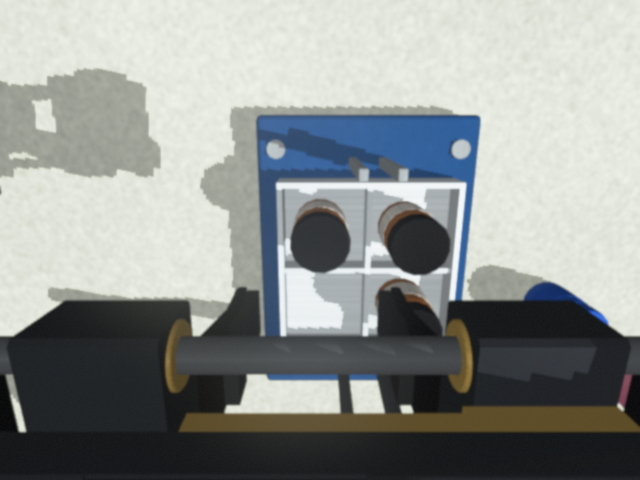

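Run:
```python
from h import *
t=cam('top');s=cam('side'); save(t,'t26.png')
p,e=tri(t,(345,133.4),s,(376.3,161.2)); print(p,e)
c,sn=np.cos(np.radians(7.86)),np.sin(np.radians(7.86))
hinge=np.array([.5424+c*.095,-.0408+sn*.095,.107]); d=p-hinge; print('hinge',hinge,'r',np.linalg.norm(d),'along',d[0]*c+d[1]*sn,'lat',-d[0]*sn+d[1]*c,'th',np.degrees(np.arctan2(d[2],-(d[0]*c+d[1]*sn))))
```

```text
[ 0.65533049 -0.02471989  0.30859094] 0.0008995903897721275
hinge [ 0.63650749 -0.02780846  0.107     ] r 0.20249136688371003 along 0.019068534203390542 lat 0.0004854566952788436 th 95.40354361087783
```

View pics/t26.png

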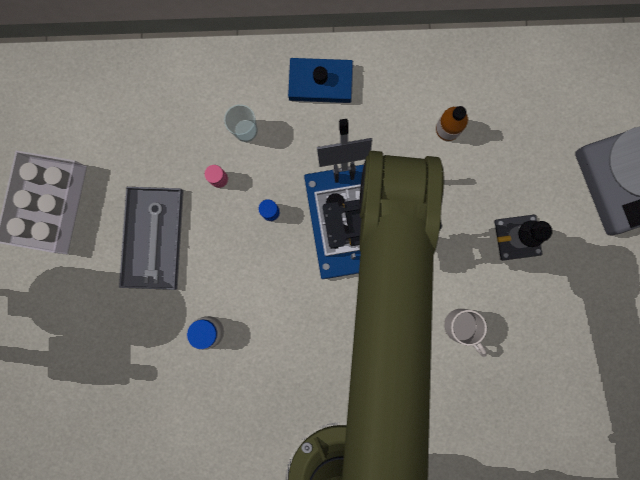

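Run:
```python
from h import *
t=cam('top');s=cam('side')
for n,d,(u0,v0,u1,v1) in(('t',t,(330,110,360,155)),('s',s,(360,140,400,190))):
    m=d['img'][v0:v1,u0:u1].max(2)<30
    for c,st_ in blobs(m,15): print(n,c+[u0,v0],st_)
crop(t,310,100,380,180,7,'t27.png');crop(s,330,120,430,220,6,'s27.png')
```

```text
t [343.5 126.6] [ 10   9   8  16 118]
s [378.6 158.2] [ 14  10  10  17 106]
s [371.2 185.9] [  0  37  23  13 133]
```

View pics/t27.png

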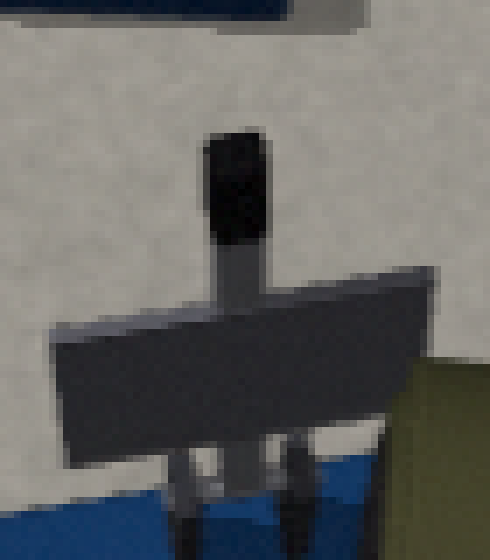

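View pics/s27.png

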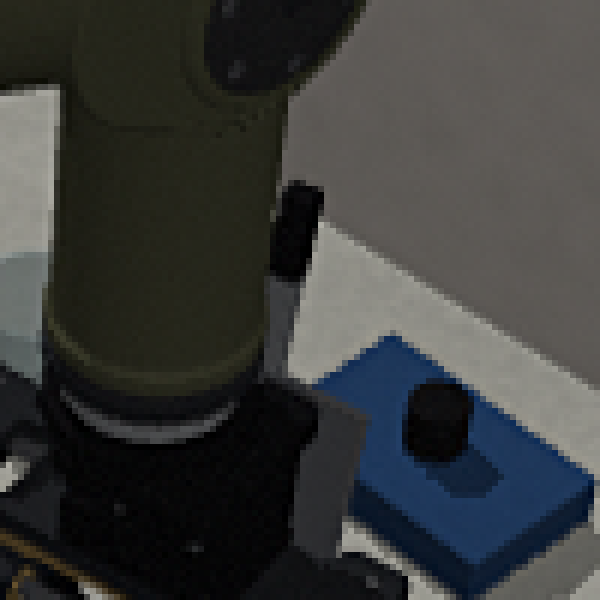

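```bash
cat >> h.py <<'E'
c_,s_=np.cos(np.radians(7.86)),np.sin(np.radians(7.86))
HG=np.array([.6365,-.0278,.107]); SX=np.array([c_,s_,0])
def tcp(th,r=.203,off=.0065,fx=.0095,fz=.007):
    t=np.radians(th); d=-np.cos(t)*SX+np.sin(t)*np.array([0,0,1]); n=np.sin(t)*SX+np.cos(t)*np.array([0,0,1])
    return HG+d*r+n*off+fx*SX+np.array([0,0,fz])
E
python3 - <<'E'
from h import *
t=cam('top');s=cam('side')
p,e=tri(t,(343.8,127),s,(379,158.5)); d=p-HG; print(p,e,np.linalg.norm(d),'lat',-d[0]*s_+d[1]*c_,'th',np.degrees(np.arctan2(d[2],-d@SX)))
for th in (105,90,60,30,0): print(th,tcp(th).round(4))
a=tcp(100)+SX*.035; print('start',a)
st()
plan([(.52,-.075,.40,187.9),(a[0],a[1],.40,187.9)],0)
E
```

```text
[ 0.66633512 -0.02319006  0.30912095] 0.001349862311840129 0.20436307435858975 lat 0.0004865931644331394 th 98.49391819810073
105 [ 0.7042 -0.0185  0.3084]
90 [ 0.6523 -0.0256  0.317 ]
60 [ 0.5509 -0.0396  0.2931]
30 [ 0.475  -0.0501  0.2211]
0 [ 0.4448 -0.0543  0.1205]
start [ 0.72184245 -0.01601848  0.31278726]
27.92 [ 0.5143 -0.0787  0.1858] [ 1.7999e+02 -1.4000e-01 -1.7208e+02] F [ 0.4  0.5 -0.4] g 0.0501 q [-19.2   3.6  26.1 105.   -1.7  71.9 105.3]
[[0,-0.09,0.05,-3.57,0.0,0.0,0.0],[0,-0.1,0.05,-3.57,0.0,0.0,0.0],[0,-0.09,0.05,-3.57,0.0,-0.001,0.0],[0,-0.1,0.05,-3.57,0.0,0.0,0.0],[0,-0.1,0.04,-3.57,0.0,-0.001,0.0]]
[[0,-0.1,0.05,-3.57,0.0,0.0,0.0],[0,-3.47,0.51,0.0,0.0,0.0,0.0],[0,-3.47,0.51,0.0,0.0,0.0,0.0],[0,-3.47,0.51,0.0,0.0,0.0,0.0],[0,-3.47,0.51,0.0,0.0,0.0,0.0]]
[[0,-3.46,0.51,0.0,0.0,0.0,0.0],[0,-3.47,0.51,0.0,0.0,0.0,0.0]]
```

Request:
move_arm(steps=[[1,0,0,-3.6,0,0,0],[0,0,0,-4,0,0,0],[0,0,0,-4,0,0,0],[0,0,0,-4,0,0,0],[0,-0.5,0.1,-3.5,0,0,0]])

```text
time_s: 28.33
tool_pos: [0.5192, -0.0777, 0.3805]
tool_rot: [180.0, 0.0, -172.1]
force: [1.2, 0.3, 0.2]
grip_width: 0.025
```

Request:
move_arm(steps=[[0,-1,0.2,-2.5,0,0,0],[0,-3.5,0.5,0,0,0,0],[0,-3.5,0.5,0,0,0,0],[0,-3.5,0.5,0,0,0,0],[0,-3.5,0.5,0,0,0,0]])

```text
time_s: 28.75
tool_pos: [0.6668, -0.0337, 0.4023]
tool_rot: [180.0, -0.0, -172.0]
force: [0.8, -0.1, 1.0]
grip_width: 0.001
```

Request:
move_arm(steps=[[0,-3.2,0.5,0,0,0,0],[0,-2,0.5,0,0,0,0],[0,0,0,0,0,0,0],[0,0,0,0,0,0,0],[0,0,0,0,0,0,0]])

```text
time_s: 29.17
tool_pos: [0.715, -0.0184, 0.4026]
tool_rot: [-180.0, -0.1, -172.1]
force: [-0.1, -0.5, -0.5]
grip_width: 0.0005
```

Run:
```python
from h import *
st()
s=cam('side'); crop(s,300,60,460,220,5,'s28.png')
d=cam('wrist'); save(d,'w28.png')
a=tcp(98)+SX*.03;plan([(a[0],a[1],.40,187.9),(a[0],a[1],.31,187.9)],0)
```

```text
29.17 [ 0.715  -0.0184  0.4026] [-1.7997e+02 -9.0000e-02 -1.7214e+02] F [-0.1 -0.5 -0.5] g 0.0005 q [-15.2  28.3  26.5  51.7 -12.5 102.4 103.7]
[[0,0.45,0.16,0.42,0.0,0.001,-0.001],[0,0.0,0.0,3.0,0.0,0.0,0.0],[0,0.0,0.0,3.0,0.0,0.0,0.0],[0,-0.01,0.0,3.0,0.0,0.0,0.0]]
```

View pics/s28.png

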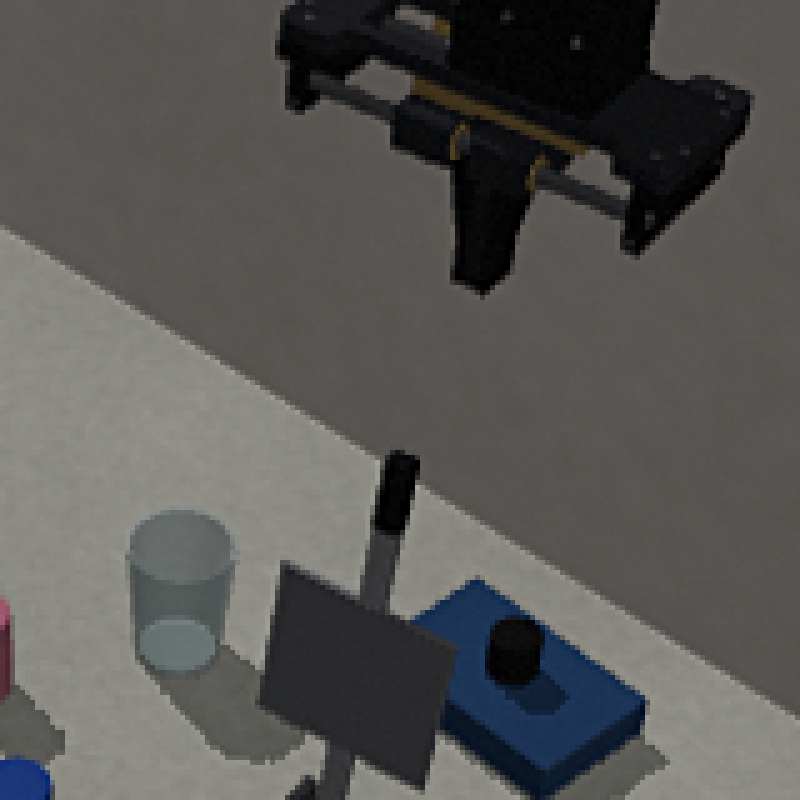

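View pics/w28.png

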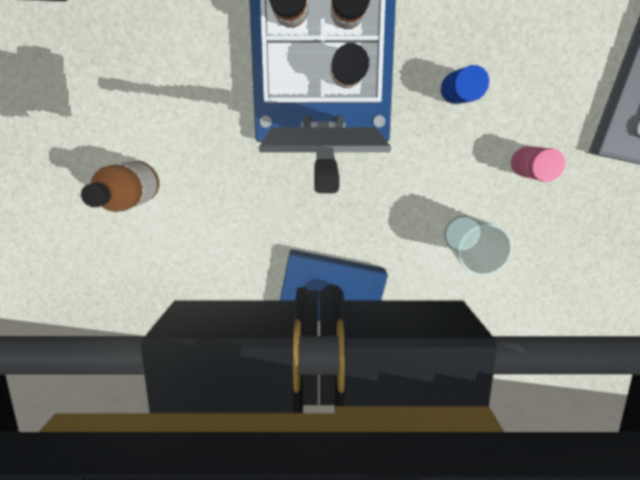

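Run:
```python
from h import *
s=cam('side')
for z in (.37,.38,.39,.40,.41): print(z,(proj(s,(.715,-.0184,z))-[300,60])*5, (proj(s,(.705,-.02,z))-[300,60])*5)
d=cam('wrist')
p=plane(d,326,175,.31); print(p)
```

```text
0.37 [467.32955912 337.19450161] [456.07467533 348.28624953]
0.38 [469.88408038 319.43627911] [458.5696672  330.51682765]
0.39 [472.47099676 301.45285607] [461.09644524 312.52102361]
0.4 [475.09092841 283.23992135] [463.65562075 294.29448354]
0.41 [477.74451141 264.79305305] [466.24782086 275.83274117]
[ 0.66851896 -0.0203907   0.31      ]
```

Request:
move_arm(steps=[[0,0,0,2.5,0,0,0],[0,0,0,3.5,0,0,0],[0,0,0,3,0,0,0],[0,0,0,1.3,0,0,0],[0,0,0,0,0,0,0]])

```text
time_s: 29.78
tool_pos: [0.7132, -0.0172, 0.2965]
tool_rot: [179.9, -0.3, -172.1]
force: [-0.4, 0.3, 0.4]
grip_width: 0.0004
```

Run:
```python
from h import *
st()
W=[]
for th in list(range(94,-1,-6))+[0]: 
    a=tcp(th,fz=.002,r=.203 if th>30 else .206); W.append((*a,187.9))
print(np.array(W)[:,:3].round(3))
plan(W,0)
```

```text
29.78 [ 0.7132 -0.0172  0.2965] [ 179.9    -0.35 -172.09] F [-0.4  0.3  0.4] g 0.0004 q [-17.4  26.9  26.   65.8 -11.4  90.1 104.1]
[[ 0.666 -0.024  0.311]
 [ 0.645 -0.027  0.312]
 [ 0.624 -0.029  0.311]
 [ 0.604 -0.032  0.308]
 [ 0.583 -0.035  0.302]
 [ 0.564 -0.038  0.294]
 [ 0.545 -0.04   0.285]
 [ 0.527 -0.043  0.273]
 [ 0.511 -0.045  0.26 ]
 [ 0.496 -0.047  0.244]
 [ 0.483 -0.049  0.228]
 [ 0.469 -0.051  0.211]
 [ 0.459 -0.052  0.192]
 [ 0.452 -0.053  0.172]
 [ 0.446 -0.054  0.151]
 [ 0.443 -0.055  0.13 ]
 [ 0.442 -0.055  0.116]]
[[0,2.37,0.0,-0.72,0.001,-0.003,0.0],[0,2.36,0.01,-0.72,0.001,-0.003,0.0],[0,2.12,0.0,-0.1,0.0,0.0,0.0],[0,2.13,0.0,0.11,0.0,0.0,0.0],[0,2.09,0.0,0.34,0.0,0.0,0.0]]
[[0,2.06,0.01,0.56,0.0,0.0,0.0],[0,1.98,0.0,0.77,0.0,0.0,0.0],[0,1.89,0.0,0.97,0.0,0.0,0.0],[0,1.78,0.0,1.16,0.0,0.0,0.0],[0,1.65,0.0,1.34,0.0,0.0,0.0]]
[[0,1.5,0.0,1.51,0.0,0.0,0.0],[0,1.33,0.01,1.66,0.0,0.0,0.0],[0,1.42,0.0,1.64,0.0,0.0,0.0],[0,0.97,0.0,1.93,0.0,0.0,0.0],[0,0.77,0.0,2.02,0.0,0.0,0.0]]
[[0,0.55,0.0,2.08,0.0,0.0,0.0],[0,0.33,0.0,2.13,0.0,0.0,0.0],[0,0.09,0.0,1.44,0.0,0.0,0.0]]
```

Request:
move_arm(steps=[[0,2.0,0,-0.3,0,0,0],[0,2.3,0,-0.3,0,0,0],[0,2.1,0,-0.2,0,0,0],[0,2.1,0,0,0,0,0],[0,1,0,0,0,0,0]])

```text
time_s: 30.2
tool_pos: [0.6203, -0.0317, 0.3114]
tool_rot: [180.0, 0.3, -172.2]
force: [2.6, -0.1, -0.2]
grip_width: 0.0005
```

Run:
```python
from h import *
st()
s=cam('side'); crop(s,280,80,440,240,5,'s29.png')
```

```text
30.2 [ 0.6203 -0.0317  0.3114] [ 179.97    0.27 -172.15] F [ 2.6 -0.1 -0.2] g 0.0005 q [-21.1  13.7  26.7  80.3  -6.2  87.1 103.1]
```

View pics/s29.png

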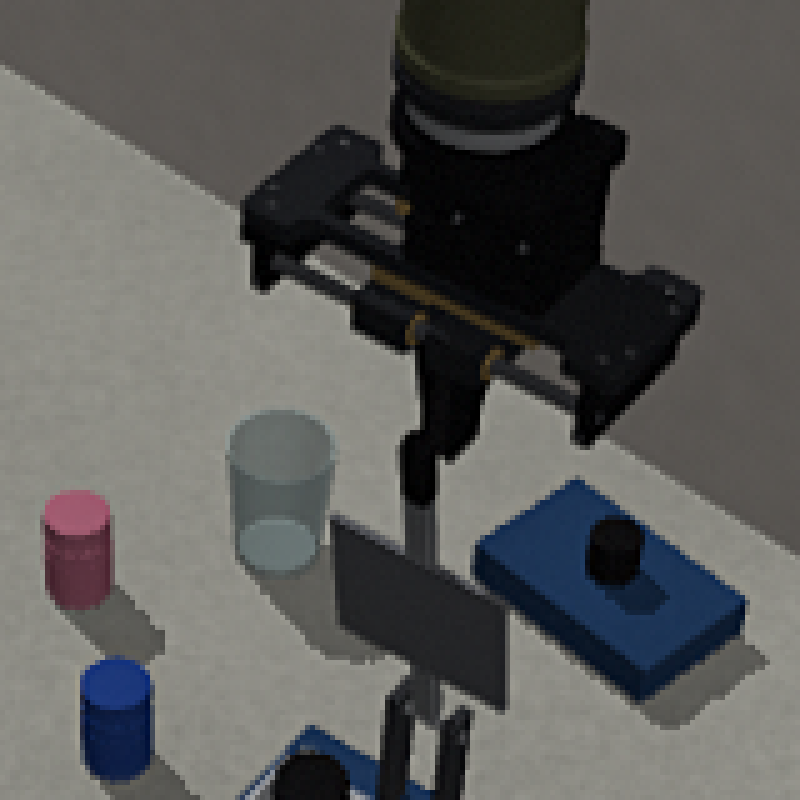

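Run:
```python
from h import *
st()
W=[]
for th in list(range(76,-1,-6)): 
    a=tcp(th,fz=.0,r=.200); W.append((*a,187.9))
plan(W,0)
```

```text
30.25 [ 0.6194 -0.0321  0.3118] [ 179.95    0.23 -172.19] F [-1.2  0.1  1.1] g 0.0004 q [-21.1  13.6  26.7  80.4  -6.2  87.2 103.1]
[[0,1.51,0.19,0.91,0.001,0.004,-0.002],[0,2.02,0.0,0.55,0.0,0.0,0.0],[0,1.96,0.01,0.75,0.0,0.0,0.0],[0,1.86,0.0,0.96,0.0,0.0,0.0],[0,1.76,0.0,1.14,0.0,0.0,0.0]]
[[0,1.62,0.0,1.33,0.0,0.0,0.0],[0,1.48,0.0,1.48,0.0,0.0,0.0],[0,1.31,0.01,1.63,0.0,0.0,0.0],[0,1.14,0.0,1.76,0.0,0.0,0.0],[0,0.95,0.0,1.87,0.0,0.0,0.0]]
[[0,0.74,0.0,1.96,0.0,0.0,0.0],[0,0.54,0.0,2.02,0.0,0.0,0.0],[0,0.32,0.0,2.07,0.0,0.0,0.0]]
```

Request:
move_arm(steps=[[0,1.5,0.2,0.9,0,0,0],[0,2,0,0.55,0,0,0],[0,1.95,0,0.75,0,0,0],[0,1.85,0,0.95,0,0,0],[0,1.75,0,1.15,0,0,0]])

```text
time_s: 30.67
tool_pos: [0.5322, -0.0413, 0.2673]
tool_rot: [180.0, 0.3, -172.1]
force: [0.9, 0.1, 1.2]
grip_width: 0.0004
```

Request:
move_arm(steps=[[0,1.6,0,1.35,0,0,0],[0,1.5,0,1.5,0,0,0],[0,1.3,0,1.65,0,0,0],[0,0,0,0,0,0,0]])

```text
time_s: 31.0
tool_pos: [0.4852, -0.0479, 0.2191]
tool_rot: [179.9, -0.2, -172.2]
force: [-0.1, -0.3, 0.2]
grip_width: 0.0009
```

Run:
```python
from h import *
st()
s=cam('side'); crop(s,240,120,440,320,4,'s30.png')
W=[]
for th in list(range(28,-1,-4)): 
    a=tcp(th,fz=.0,r=.203); W.append((*a,187.9))
print(W)
plan(W,0)
```

```text
31.0 [ 0.4852 -0.0479  0.2191] [ 1.7991e+02 -1.5000e-01 -1.7216e+02] F [-0.1 -0.3  0.2] g 0.0009 q [-23.5  -2.2  25.6 106.4   0.9  75.8  99.7]
[(np.float64(0.47137919688041374), np.float64(-0.05059492053025946), np.float64(0.20804188659911885), 187.9), (np.float64(0.46482223903808445), np.float64(-0.05150010830861535), np.float64(0.19550558401906437), 187.9), (np.float64(0.4591475262141855), np.float64(-0.052283502196053856), np.float64(0.18253809113021918), 187.9), (np.float64(0.4543827050391747), np.float64(-0.05294128557630187), np.float64(0.1692025842544499), 187.9), (np.float64(0.4505509892428588), np.float64(-0.05347025379485095), np.float64(0.1555640326407749), 187.9), (np.float64(0.44767104655943446), np.float64(-0.053867829771712054), np.float64(0.1416888819417135), 187.9), (np.float64(0.4457569077801647), np.float64(-0.054132076556690105), np.float64(0.1276447304967463), 187.9), (np.float64(0.4448178983967734), np.float64(-0.05426170676601067), np.float64(0.1135), 187.9)]
[[0,1.62,-0.09,1.26,0.001,0.0,-0.001],[0,0.66,0.0,1.25,0.0,0.0,0.0],[0,0.58,0.0,1.3,0.0,0.0,0.0],[0,0.48,0.0,1.33,0.0,0.0,0.0],[0,0.39,0.0,1.37,0.0,0.0,0.0]]
[[0,0.29,0.0,1.38,0.0,0.0,0.0],[0,0.19,0.0,1.41,0.0,0.0,0.0],[0,0.1,0.0,1.41,0.0,0.0,0.0]]
```

View pics/s30.png

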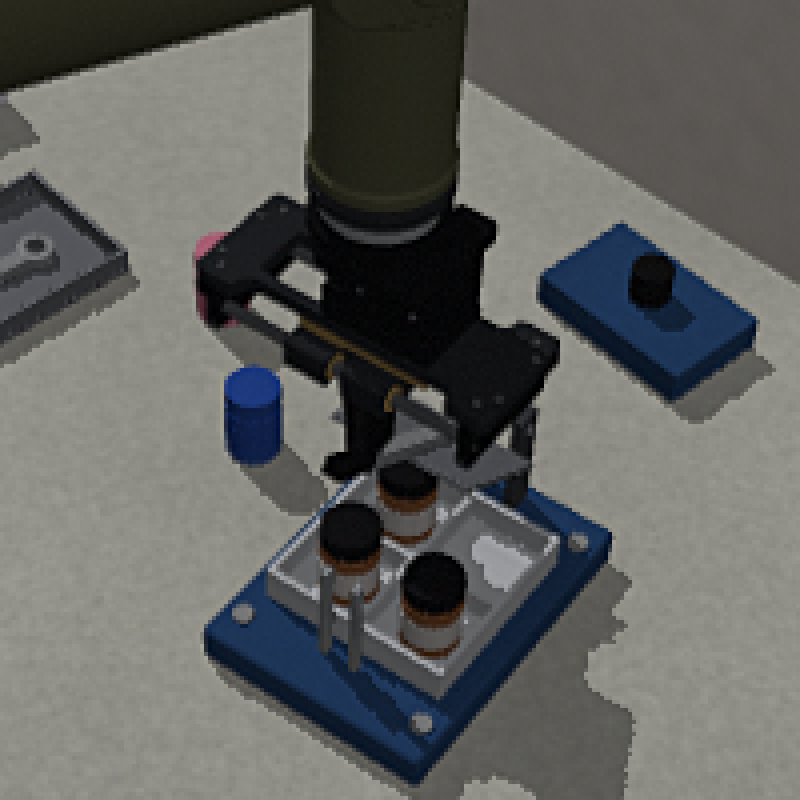

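Request:
move_arm(steps=[[0,1.5,-0.1,1.25,0,0,0],[0,0.7,0,1.25,0,0,0],[0,0.6,0,1.3,0,0,0],[0,0.5,0,1.35,0,0,0],[0,0.4,0,1.35,0,0,0]])

```text
time_s: 31.47
tool_pos: [0.4538, -0.0534, 0.157]
tool_rot: [-180.0, 0.3, -172.1]
force: [0.4, 0.0, 1.3]
grip_width: 0.0003
```

Request:
move_arm(steps=[[0,0.4,0,1.35,0,0,0],[0,0.3,0,1.2,0,0,0],[0,0,0,0.6,0,0,0],[0,0,0,0,0,0,0]])

```text
time_s: 31.8
tool_pos: [0.4455, -0.0543, 0.124]
tool_rot: [-180.0, 0.0, -172.1]
force: [-0.3, -1.1, 0.1]
grip_width: 0.0002
```

Run:
```python
from h import *
st()
s=cam('side'); crop(s,240,160,440,330,4,'s31.png')
```

```text
31.8 [ 0.4455 -0.0543  0.124 ] [-1.7998e+02  2.0000e-02 -1.7210e+02] F [-0.3 -1.1  0.1] g 0.0002 q [-22.8  -2.9  25.9 118.3   1.4  64.3 100.3]
```

View pics/s31.png

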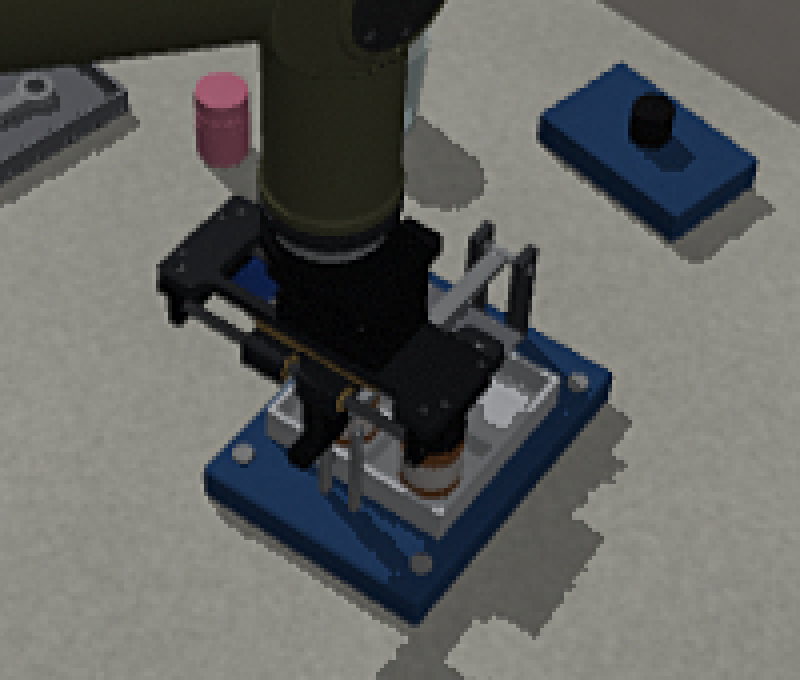

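Request:
move_arm(steps=[[0,0,0,0.4,0,0,0],[0,0,0,0.4,0,0,0],[0,0,0,0,0,0,0],[0,0,0,0,0,0,0]])

```text
time_s: 32.18
tool_pos: [0.4446, -0.0542, 0.1157]
tool_rot: [180.0, -0.0, -172.1]
force: [-0.2, -0.1, 0.3]
grip_width: 0.0002
```

Request:
move_arm(steps=[[0,0,0,0.2,0,0,0],[0,0,0,0,0,0,0],[0,0,0,0,0,0,0]])

```text
time_s: 32.43
tool_pos: [0.4445, -0.0542, 0.1136]
tool_rot: [180.0, 0.0, -172.1]
force: [-0.2, -1.0, -0.1]
grip_width: 0.0004
```

Request:
move_arm(steps=[[0,0,0,0.2,0,0,0],[0,0,0,0,0,0,0],[0,0,0,0,0,0,0]])

```text
time_s: 32.68
tool_pos: [0.4448, -0.0542, 0.1124]
tool_rot: [180.0, 0.0, -172.1]
force: [-1.5, -0.3, 6.2]
grip_width: 0.0002
```

Request:
move_arm(steps=[[0,0,0,0.2,0,0,0],[0,0,0,0,0,0,0],[0,0,0,0,0,0,0]])

```text
time_s: 32.93
tool_pos: [0.4448, -0.0542, 0.1121]
tool_rot: [179.9, 0.0, -172.1]
force: [-7.2, 0.1, 18.9]
grip_width: 0.0005
```

Run:
```python
from h import *
st()
s=cam('side'); crop(s,280,210,380,310,7,'s32.png')
```

```text
32.93 [ 0.4448 -0.0542  0.1121] [ 1.7994e+02  2.0000e-02 -1.7209e+02] F [-7.2  0.1 18.9] g 0.0005 q [-22.8  -2.2  26.1 119.2   1.   62.8 100.8]
```

View pics/s32.png

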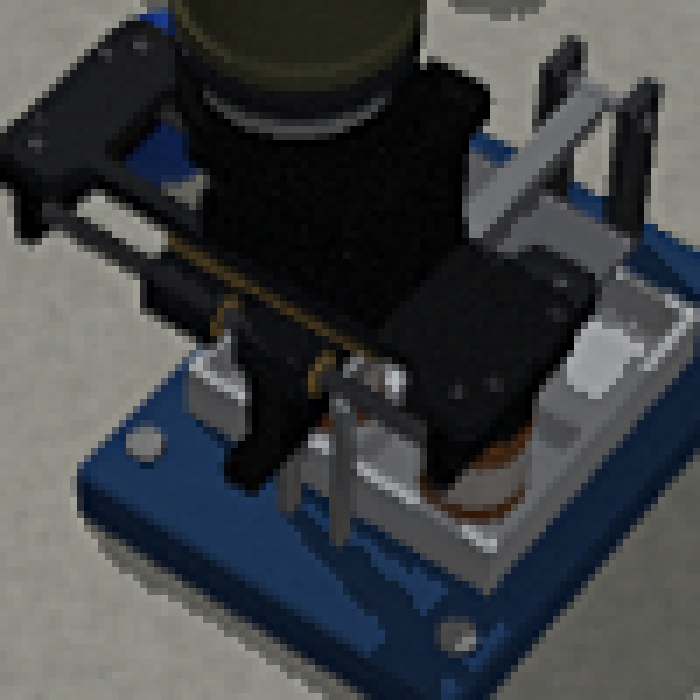

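Request:
move_arm(steps=[[0,0,0,-1,0,0,0],[0,0,0,-3,0,0,0],[0,0,0,-4,0,0,0],[0,0,-1,-4,0,0,0],[0,0,-2,-1,0,0,0]])

```text
time_s: 33.4
tool_pos: [0.4516, -0.0823, 0.2458]
tool_rot: [180.0, 0.5, -171.8]
force: [1.9, 0.1, -0.1]
grip_width: 0.0006
```

Run:
```python
from h import *
st()
plan([(0.4964,-0.3986,0.24,187.9)],0)
plan([(0.4964,-0.3986,0.24,97.9)],0)
```

```text
33.4 [ 0.4516 -0.0823  0.2458] [ 179.99    0.55 -171.84] F [ 1.9  0.1 -0.1] g 0.0006 q [-22.   -7.9  26.7 107.9   3.5  78.7 102. ]
[[0,0.01,-3.55,0.06,0.0,0.001,0.001],[0,0.0,-3.55,0.06,0.0,0.001,0.0],[0,0.0,-3.55,0.06,0.0,0.001,0.001],[0,0.0,-3.55,0.07,0.0,0.001,0.0],[0,0.0,-3.55,0.06,0.0,0.001,0.001]]
[[0,0.0,-3.55,0.07,0.0,0.001,0.0],[0,0.0,-3.55,0.06,0.0,0.001,0.001],[0,-0.01,-3.55,0.07,0.0,0.001,0.0],[0,-0.01,-3.55,0.06,0.0,0.002,0.001]]
[[0,0.0,-2.28,0.04,0.001,0.001,0.113],[0,-0.25,-2.27,0.04,0.0,0.001,0.112],[0,-0.5,-2.23,0.04,0.0,0.0,0.113],[0,-0.75,-2.15,0.04,0.001,0.0,0.112],[0,-0.99,-2.06,0.05,0.001,0.001,0.113]]
[[0,-1.21,-1.93,0.05,0.0,0.001,0.112],[0,-1.42,-1.78,0.04,0.001,0.0,0.113],[0,-1.62,-1.61,0.05,0.0,0.001,0.112],[0,-1.79,-1.42,0.04,0.001,0.0,0.113],[0,-1.93,-1.21,0.05,0.0,0.001,0.112]]
[[0,-2.06,-0.99,0.04,0.001,0.0,0.113],[0,-2.16,-0.75,0.05,0.0,0.001,0.112],[0,-2.22,-0.51,0.04,0.001,0.0,0.113],[0,-2.27,-0.25,0.04,0.0,0.001,0.112]]
```

Request:
move_arm(steps=[[0,0,-2.3,0,0,0,0.113],[0,-0.25,-2.3,0,0,0,0.112],[0,-0.5,-2.25,0,0,0,0.113],[0,-0.75,-2.15,0,0,0,0.112],[0,-1,-2.05,0,0,0,0.113]])

```text
time_s: 33.82
tool_pos: [0.4642, -0.1987, 0.2398]
tool_rot: [180.0, 0.0, 155.3]
force: [-0.6, 0.6, -0.7]
grip_width: 0.0009
```

Request:
move_arm(steps=[[0,-1.2,-1.95,0,0,0,0.112],[0,-1.4,-1.8,0,0,0,0.113],[0,-1.6,-1.6,0,0,0,0.112],[0,-1.8,-1.4,0,0,0,0.113],[0,-1.95,-1.2,0,0,0,0.112]])

```text
time_s: 34.23
tool_pos: [0.4798, -0.3116, 0.2396]
tool_rot: [180.0, 0.0, 123.2]
force: [0.1, 0.1, 0.0]
grip_width: 0.0009
```

Request:
move_arm(steps=[[0,-2.05,-1,0,0,0,0.113],[0,-2.15,-0.75,0,0,0,0.112],[0,-2.2,-0.5,0,0,0,0.113],[0,-2.25,-0.25,0,0,0,0.112],[0,0,0,0,0,0,0]])

```text
time_s: 34.65
tool_pos: [0.4905, -0.4051, 0.239]
tool_rot: [-179.9, 0.2, 97.2]
force: [-1.3, -0.4, -0.1]
grip_width: 0.0004
```

Request:
move_arm(steps=[[0,0,0,0,0,0,0],[0,0,0,0,0,0,0],[0,0,0,0,0,0,0]])

```text
time_s: 34.9
tool_pos: [0.4923, -0.3992, 0.2395]
tool_rot: [180.0, -0.1, 97.8]
force: [0.0, -0.9, 0.4]
grip_width: 0.0003
```

Run:
```python
from h import *
st()
t=cam('top'); s=cam('side'); d=cam('wrist'); save(d,'w33.png'); save(t,'t33.png')
crop(s,270,170,410,310,5,'s33.png')
P=HG-.2*SX; print(((proj(s,P)-[270,170])*5),proj(t,P),proj(d,(.4964,-.3986,.15)))
```

```text
34.9 [ 0.4923 -0.3992  0.2395] [ 1.7997e+02 -7.0000e-02  9.7820e+01] F [ 0.  -0.9  0.4] g 0.0003 q [  0.3  20.   47.   85.5 -14.8  80.8  55.7]
[243.68379911 518.70814816] [361.63191328 267.15777787] [323.75939191 249.4050796 ]
```

View pics/s33.png

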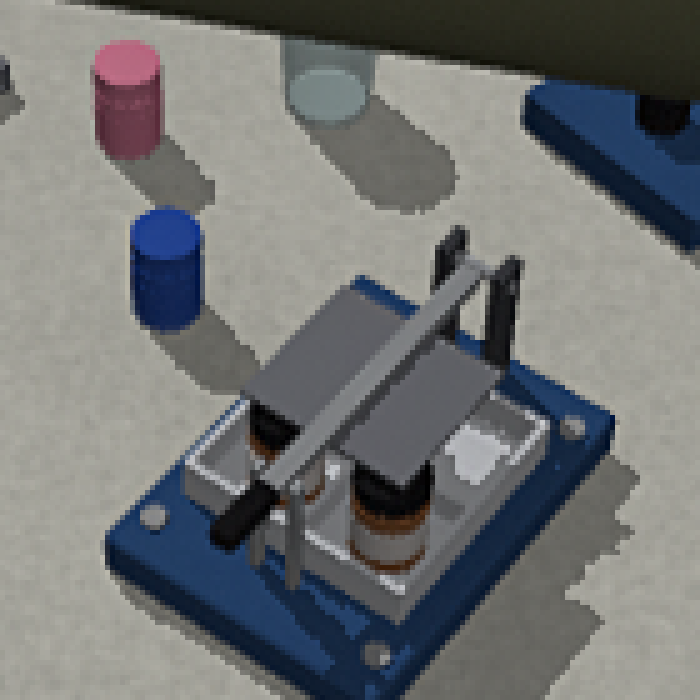

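View pics/t33.png

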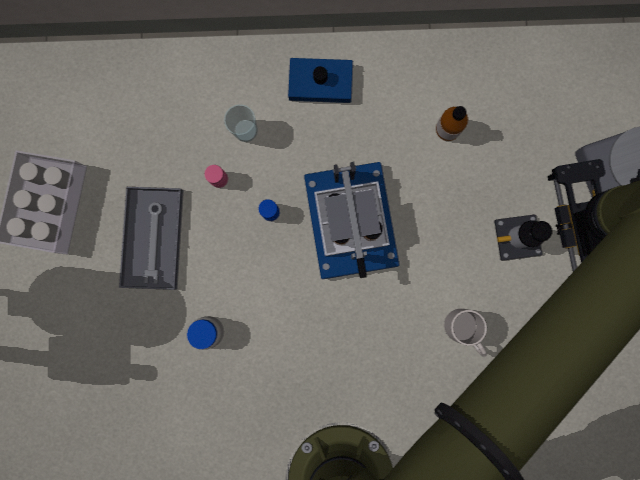

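View pics/w33.png

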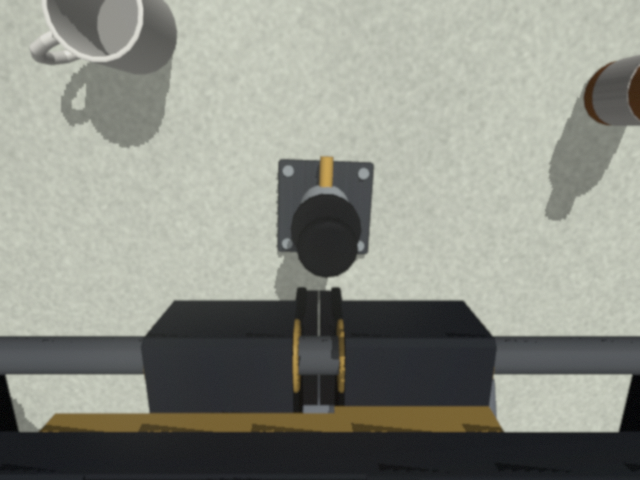

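Request:
move_arm(steps=[[0,0,0.2,3,0,0,0],[0,0,0.2,3,0,0,0],[0,0,0,1.8,0,0,0],[0,0,0,0.4,0,0,0],[0,0,0,0,0,0,0]])

```text
time_s: 35.47
tool_pos: [0.4954, -0.3989, 0.1566]
tool_rot: [-179.9, -0.1, 97.7]
force: [0.0, 0.6, -0.3]
grip_width: 0.0003
```

Request:
move_arm(steps=[[0,0,0,0.5,0,0,0],[0,0,0,0.5,0,0,0],[0,0,0,0,0,0,0],[0,0,0,0,0,0,0]])

```text
time_s: 35.8
tool_pos: [0.4965, -0.4008, 0.1492]
tool_rot: [179.9, 0.1, 97.7]
force: [0.3, 0.6, 3.3]
grip_width: 0.0006
```

Run:
```python
from h import *
st()
s=cam('side'); crop(s,380,260,520,400,5,'s34.png')
```

```text
35.8 [ 0.4965 -0.4008  0.1492] [1.7987e+02 1.0000e-01 9.7670e+01] F [0.3 0.6 3.3] g 0.0006 q [  1.4  23.9  45.4  91.8 -17.8  71.6  57.6]
```

View pics/s34.png

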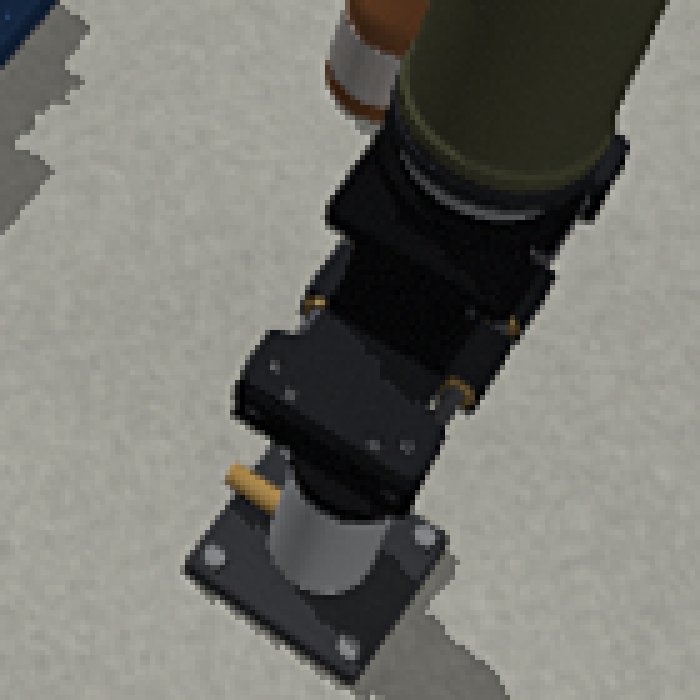

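Request:
move_arm(steps=[[0,0,0,0.6,0,0,0],[0,0,0,0.6,0,0,0],[0,0,0,0.6,0,0,0],[0,0,0,0.4,0,0,0],[0,0,0,0,0,0,0]])

```text
time_s: 36.27
tool_pos: [0.4966, -0.4009, 0.1277]
tool_rot: [179.9, 0.1, 97.7]
force: [-0.8, 1.5, 11.6]
grip_width: 0.0005
```

Request:
move_arm(steps=[[0,0,0,0.3,0,0,0],[0,0,0,0,0,0,0],[0,0,0,0,0,0,0]])

```text
time_s: 36.52
tool_pos: [0.4966, -0.4009, 0.1255]
tool_rot: [179.8, 0.1, 97.7]
force: [-2.1, 2.7, 12.4]
grip_width: 0.0008
```

Request:
move_arm(steps=[[0,0,0,0.2,0,0,0],[0,0,0,0,0,0,0],[0,0,0,0,0,0,0]])

```text
time_s: 36.77
tool_pos: [0.4966, -0.4009, 0.124]
tool_rot: [179.8, 0.1, 97.7]
force: [-3.0, 2.5, 14.3]
grip_width: 0.0003
```

Request:
move_arm(steps=[[0,0,0,0.2,0,0,0],[0,0,0,0,0,0,0],[0,0,0,0,0,0,0]])

```text
time_s: 37.02
tool_pos: [0.4967, -0.4009, 0.124]
tool_rot: [179.8, 0.0, 97.7]
force: [-5.7, 6.0, 23.8]
grip_width: 0.0006
```

Request:
move_arm(steps=[[0,0,0,0.1,0,0,0],[0,0,0,0,0,0,0],[0,0,0,0,0,0,0],[0,0,0,0,0,0,0],[0,0,0,0,0,0,0]])

```text
time_s: 37.43
tool_pos: [0.4967, -0.401, 0.1239]
tool_rot: [179.7, 0.0, 97.7]
force: [-6.4, 6.7, 29.2]
grip_width: 0.0004
```

Request:
move_arm(steps=[[0,0,0,0,0,0,0],[0,0,0,0,0,0,0],[0,0,0,0,0,0,0],[0,0,0,0,0,0,0],[0,0,0,0,0,0,0]])

```text
time_s: 37.85
tool_pos: [0.4967, -0.401, 0.1239]
tool_rot: [179.7, 0.0, 97.7]
force: [-7.2, 8.0, 29.1]
grip_width: 0.0005
```

Request:
move_arm(steps=[[0,0,0,0,0,0,0],[0,0,0,0,0,0,0],[0,0,0,0,0,0,0],[0,0,0,0,0,0,0],[0,0,0,0,0,0,0]])

```text
time_s: 38.27
tool_pos: [0.4967, -0.401, 0.1239]
tool_rot: [179.7, 0.0, 97.7]
force: [-7.9, 7.8, 29.7]
grip_width: 0.0003
```

Request:
move_arm(steps=[[0,0,0,-1,0,0,0],[0,0,0,-1.5,0,0,0],[0,0,0,-1.5,0,0,0],[0,0,0,0,0,0,0],[0,0,0,0,0,0,0]])

```text
time_s: 38.68
tool_pos: [0.496, -0.4002, 0.1582]
tool_rot: [179.9, 0.0, 97.7]
force: [0.1, -0.0, 0.4]
grip_width: 0.0004
```

Run:
```python
from h import *
st()
s=cam('side'); crop(s,380,260,520,400,5,'s35.png')
```

```text
38.68 [ 0.496  -0.4002  0.1582] [1.7992e+02 3.0000e-02 9.7680e+01] F [ 0.1 -0.   0.4] g 0.0004 q [  1.2  23.5  45.6  91.3 -17.4  72.5  57.3]
```

View pics/s35.png

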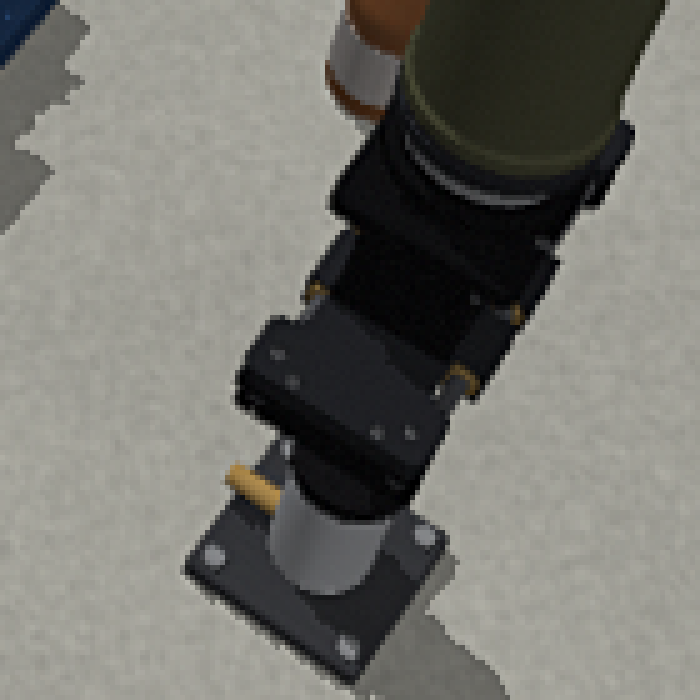

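Request:
move_arm(steps=[[0,0,0,0,0,0,0],[0,0,0,0.8,0,0,0],[0,0,0,1,0,0,0],[0,0,0,1,0,0,0],[0,0,0,0.7,0,0,0]])

```text
time_s: 39.15
tool_pos: [0.4961, -0.4004, 0.1236]
tool_rot: [179.9, 0.0, 97.7]
force: [-13.0, 11.3, 67.8]
grip_width: 0.0009
```

Request:
move_arm(steps=[[0,0,0,0.5,0,0,0],[0,0,0,0,0,0,0],[0,0,0,0,0,0,0],[0,0,0,0,0,0,0],[0,0,0,0,0,0,0]])

```text
time_s: 39.57
tool_pos: [0.4961, -0.4003, 0.1238]
tool_rot: [179.8, -0.1, 97.7]
force: [-11.6, 10.4, 39.4]
grip_width: 0.0002
```

Request:
move_arm(steps=[[0,0,0,0,0,0,0],[0,0,0,0,0,0,0],[0,0,0,0,0,0,0],[0,0,0,0,0,0,0],[0,0,0,0,0,0,0]])

```text
time_s: 39.98
tool_pos: [0.4961, -0.4004, 0.1238]
tool_rot: [179.8, -0.1, 97.7]
force: [-10.1, 9.8, 39.2]
grip_width: 0.0008
```

Request:
move_arm(steps=[[0,0,0,0,0,0,0],[0,0,0,0,0,0,0],[0,0,0,0,0,0,0],[0,0,0,0,0,0,0],[0,0,0,0,0,0,0]])

```text
time_s: 40.4
tool_pos: [0.4961, -0.4004, 0.1238]
tool_rot: [179.8, -0.1, 97.7]
force: [-10.2, 9.2, 38.0]
grip_width: 0.0005
```

Request:
move_arm(steps=[[0,0,0,-1,0,0,0],[0,0,0,-1.5,0,0,0],[0,0,0,-1.5,0,0,0],[0,0,0,0,0,0,0],[0,0,0,0,0,0,0]])

```text
time_s: 40.82
tool_pos: [0.4957, -0.4, 0.1569]
tool_rot: [-180.0, -0.0, 97.7]
force: [-0.2, 0.0, -0.5]
grip_width: 0.0005
```

Request:
move_arm(steps=[[0,0,0,0,0,0,0],[0,0,0,0,0,0,0],[0,0,0,0,0,0,0]])

```text
time_s: 41.07
tool_pos: [0.4952, -0.3994, 0.156]
tool_rot: [-179.9, -0.1, 97.7]
force: [-0.1, -0.1, 0.3]
grip_width: 0.0004
```

Request:
move_arm(steps=[[0,0,0,0.8,0,0,0],[0,0,0,0.8,0,0,0],[0,0,0,0.7,0,0,0],[0,0,0,0.6,0,0,0],[0,0,0,0.2,0,0,0]])

```text
time_s: 41.48
tool_pos: [0.4962, -0.4005, 0.1272]
tool_rot: [179.9, 0.0, 97.7]
force: [-1.4, 3.0, 12.3]
grip_width: 0.0005
```

Request:
move_arm(steps=[[0,0,0,0.2,0,0,0],[0,0,0,0.2,0,0,0],[0,0,0,0.1,0,0,0],[0,0,0,0,0,0,0],[0,0,0,0,0,0,0]])

```text
time_s: 41.9
tool_pos: [0.4962, -0.4005, 0.124]
tool_rot: [179.9, 0.0, 97.7]
force: [-3.8, 3.4, 17.1]
grip_width: 0.0003
```

Request:
move_arm(steps=[[0,0,0,0,0,0,0],[0,0,0,0,0,0,0],[0,0,0,0,0,0,0],[0,0,0,0,0,0,0],[0,0,0,0,0,0,0]])

```text
time_s: 42.32
tool_pos: [0.4962, -0.4006, 0.124]
tool_rot: [179.9, 0.0, 97.7]
force: [-3.3, 3.3, 17.1]
grip_width: 0.0003
```

Request:
move_arm(steps=[[0,0,0,0,0,0,0],[0,0,0,0,0,0,0],[0,0,0,0,0,0,0],[0,0,0,0,0,0,0],[0,0,0,0,0,0,0]])

```text
time_s: 42.73
tool_pos: [0.4962, -0.4005, 0.1241]
tool_rot: [179.9, 0.0, 97.7]
force: [-3.5, 3.7, 17.1]
grip_width: 0.0004
```

Request:
move_arm(steps=[[0,0,0,0,0,0,0],[0,0,0,0,0,0,0],[0,0,0,0,0,0,0],[0,0,0,0,0,0,0],[0,0,0,0,0,0,0]])

```text
time_s: 43.15
tool_pos: [0.4962, -0.4005, 0.124]
tool_rot: [179.9, 0.0, 97.7]
force: [-3.5, 3.6, 16.8]
grip_width: 0.0005
```

Request:
move_arm(steps=[[0,0,0,-1,0,0,0],[0,0,0,-2,0,0,0],[0,0,0,-3,0,0,0],[0,0,0,-4,0,0,0],[0,0,0,-3,0,0,0]])

```text
time_s: 43.57
tool_pos: [0.4957, -0.4001, 0.253]
tool_rot: [180.0, 0.0, 97.7]
force: [1.3, -1.1, -0.3]
grip_width: 0.0003
```

Request:
move_arm(steps=[[0,-3,0,-2,0,0,0],[0,-3,0,0,0,0,0],[0,0,0,0,0,0,0],[0,0,0,0,0,0,0],[0,0,0,0,0,0,0]])

```text
time_s: 43.98
tool_pos: [0.5036, -0.459, 0.27]
tool_rot: [-179.9, -0.1, 97.7]
force: [0.8, 0.9, -0.5]
grip_width: 0.0007
```

Run:
```python
from h import *
st()
t=cam('top'); s=cam('side'); save(t,'t40.png'); save(s,'s40.png')
crop(s,270,170,410,310,5,'s41.png')
crop(s,380,260,520,400,5,'s42.png')
```

```text
43.98 [ 0.5036 -0.459   0.27  ] [-1.7993e+02 -1.1000e-01  9.7660e+01] F [ 0.8  0.9 -0.5] g 0.0007 q [  8.   26.4  47.   75.  -19.   86.6  60.6]
```

View pics/t40.png

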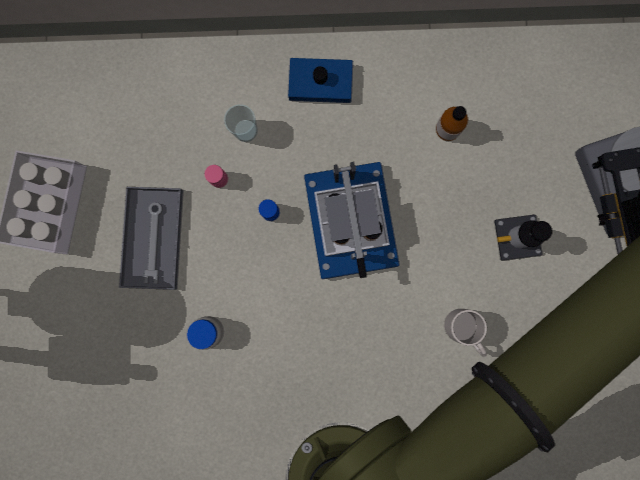

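View pics/s41.png

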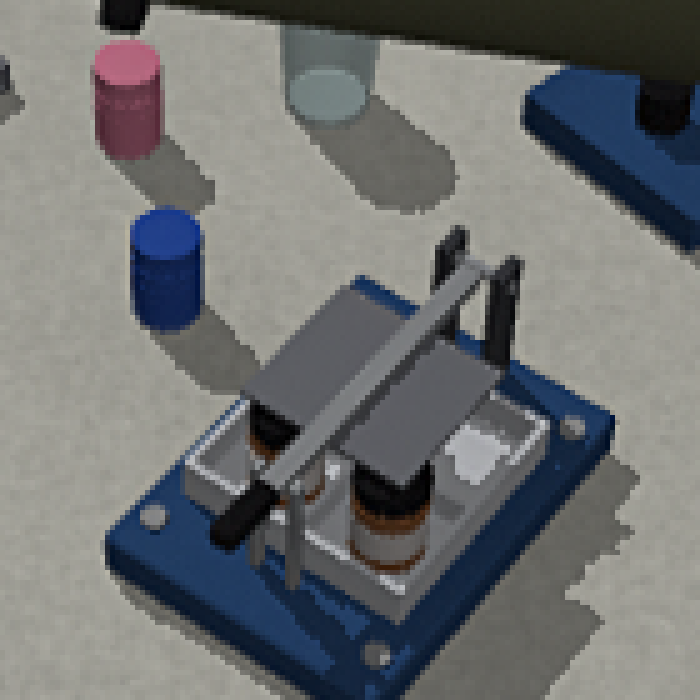

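View pics/s42.png

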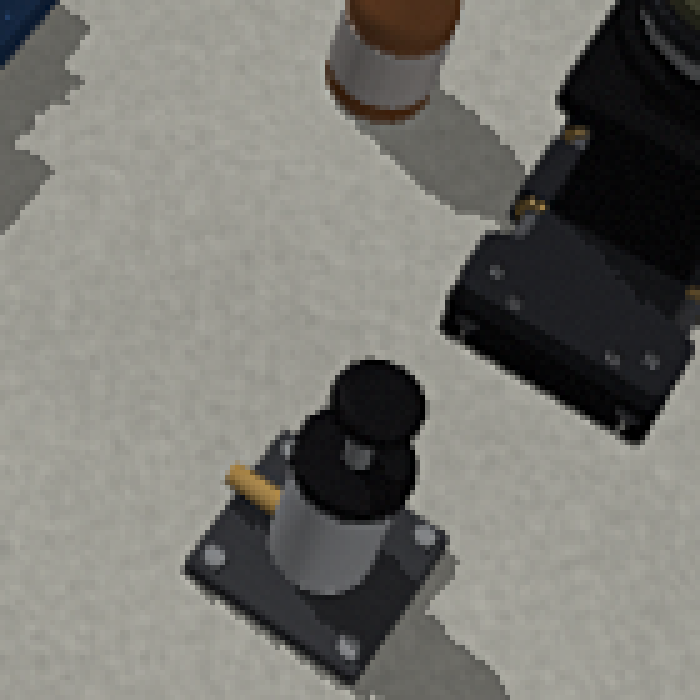

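Run:
```python
from h import *
st(); print(job.sign_off())
```

```text
44.08 [ 0.5042 -0.4581  0.2706] [-1.7998e+02 -1.1000e-01  9.7750e+01] F [ 0.2  0.1 -0.7] g 0.0006 q [  7.9  26.3  46.9  75.  -19.   86.6  60.6]
the job is handed in; nothing more can be done
None
```

The shaker is ready and I handed the job in at about 44 s; the sign-off gave no verdict. I put the spanner in the grey tray and stood the three amber jars that were on the bench in pockets of their own. Then I pushed the hold-down bar onto its stop and gave the plunger three strokes, each held at the stop for over a second.

**Last checks**
- **Spanner and jars:** the final pictures show the spanner lying in the tray and the jars under the plate. I saw all three jars upright just before closing the bar.
- **Bar:** it met a hard stop at about 19 N. Its grip lies within about 1 pixel of the computed closed position and stayed there after the strokes.
- **Plunger:** the head is fully up again.
- **Surroundings:** the bottle, beaker, mug and tub look unmoved in the pictures.

**What did not go as planned**
- **Fingertips:** they reach only about 0–7 mm past the TCP in practice, not the stated 25 mm. The first spanner grasps closed above it, so I worked the rest from observed contact.
- **Bar nudged:** it had shifted about 3° further open, probably from the arm as I set the first jar, and I re-measured it before closing.
- **Second stroke:** it met the stop hard, with a reading of 68 N at the wrist through the fingertips, so I did the third more gently.

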